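# Nest the cups and thread the keeper bar over them

### The arm

A 6-joint arm with a two-finger parallel gripper is mounted at the origin on a cart in front of the work surface, level with it; the furniture and walls round the work are solid. World frame = base frame: x ahead of the robot, y to its left, z up, the work surface at z = 0. Lengths are in m, angles in rad, forces in N, time in s.
With the tool pointing down it reaches from about 0.325 to 0.875 m from the base axis. Payload 4.4 kg.
Tool frame: the origin (TCP) lies on the centre line of the jaws, within the pads' length; the fingertips stand tips_ahead ahead of it and the grasp point (between the pads) lies 11 mm behind it (tips_ahead is the distance from the TCP to the fingertips, in m); y points along the fingers, z is the direction in which the jaws open and shut, and the axes are right-handed (so a half turn about y gives the same grasp; the last joint's range is limited). The gripper opens to 85 mm and grips with 20 to 120 N. Pads are 22 mm wide; open, the fingers measure 114 mm over their backs; the gripper's body (76 mm by 85 mm) begins 54 mm behind the grasp point. The pads swing forward as they close: fully open they stand 13 mm farther back than shut.
Start: joints at [1.081, 0.207, 1.542, -0, 1.393, -0.15], TCP at [0.192, 0.542, 0.239] pointing down, gripper open.
Joint ranges: [-2.73, 2.73], [-0.86, 2.22], [0.23, 2.46], [-1.11, 4.25], [0.08, 2.63], [-2.82, 2.82]. Speed limits (rad/s): [2.79, 2.79, 3.14, 3.14, 3.14, 3.14].

### API

Orientations are given as [roll, pitch, yaw] about the fixed x, y, z axes, in that order (R = Rz(yaw) Ry(pitch) Rx(roll)).
In Python, from bench import * gives the robot as it stands.
- The arm moves only by the shell command python3 -m crank 'ROWS' [FORCE]. ROWS is JSON, a list of rows, each an object of numbers: "claw": the finger opening in mm, from 0 to 85.4; "dx", "dy", "dz": the shift along the tool's x, y, z in mm; "roll": the turn about the tool's y in degrees. In form: [{"claw": .., "dx": .., "dy": .., "dz": .., "roll": ..}, ...]. A call has 1 to 20 rows; each row shifts and turns the commanded pose from where the row before left it, along the tool's axes as they then stand; what a row does not reach is not made up. A row lasts 1/10 s, in which the tool goes at most 50 mm and 8.59 degrees, less where a joint would pass 70% of its speed; a pose out of reach is approached as far as the arm can. A call with a gripper value outside its range is refused whole. The fingers move at their own pace and stop on an object; FORCE is the grip in N (left out, the last holds). Time passes only in rows, so rows that do not move let the fingers close. It gives the time, the measured TCP pose, the force and the opening at its end, in the units of the state.
- observe(): the state, without advancing time (a new reading comes with each control period).
- get_image(name): name is "scene" or "top"; returns (picture, depth): 480x640x3 uint8, blue, green, red; 480x640 float32, m along the optical axis (not along the pixel's ray), 0 where there is no reading.
- camera_info(name): a dict with "K" (3x3 intrinsics, pixels), "T" (4x4, takes a point from camera to world coordinates). Camera axes: x right, y down, z forward; pixel columns grow to the right and rows downward; lengths in m; the calibration is good to about 2 mm. A picture is of the moment at which its call begins. camera_info takes no time and is no camera call.
- close_job(): hands the job in, once; it reports no verdict.
Trained networks look in the newest picture that a camera, given by its name, has taken for a name from the list of things; names that differ only in an ending like _2 or _b are one class to them, and where a whole thing is asked for, a point or a joint stands for the part that bears it (a point fixed in the world has none). Each returns a list of dicts, best first, with "score" (0 to 1); they miss things now and then, are a little off and sometimes report something else, mostly with a low value. They report only what shows in the picture. A call takes as long as a camera call. They do not tell look-alikes from the thing itself.
- trace(camera, thing): "mask" (480x640 bool, what is visible of it) and "box" ([left, top, right, bottom] in pixels, round what is visible of it).
- tip_of(camera, thing): "centre" ([column, row] in pixels: a listed point, or the origin of a listed thing).
The state is a dict: "time_s": time; "joints": joint angles; "joint_velocities": joint speeds; "joint_efforts": joint torques, N m; "position": TCP position; "tool_rot": TCP orientation; "contact_force": force on the tool from outside, world axes, zero at the start; "moment": the same for the moment, N m; "gripper_width": opening from 0.0 (shut) to 1.0 (fully open).
Only numpy, scipy, OpenCV 4.12 (cv2) and the standard library are available. Lean on these libraries where they do the work, as an engineer would, in place of code of your own. Each camera call takes 0.05 s, during which the arm holds its last target.

### The job

Get the cup carrier ready: set the loose metal cup upright into the identical metal cup that stands in the carrier, fully home, and leave it there. Then take the keeper bar and thread it, nose first, level over the cups through one cheek's bushing and on through the other, until the nose stands clearly out beyond the far bushing. Finish holding the bar like that in the gripper, its weight in the hand and the rod floating clear of both bushings and of the cups; leave the other things on the bench alone.

Things in the scene. Friction and masses are not known exactly. Their poses are not given: they have to be found in the camera images.
- carrier: fixed cup carrier: grey base plate 110 (x) x 176 (y) x 10 mm, an upright cheek at each end (centred at y = -65 and +65 mm, 46 mm wide, tops 131 mm above the bench), each with a steel bushing whose bore runs along y, 108 mm above the bench; 108 mm free between the bushings. In the middle a low locating ring, 43 mm inside. Origin on the bench under the middle, z up
- bushing_right (a point): middle of the bore of the bushing at the carrier's -y end: bore 20 mm in diameter, flared to about 27 mm at both ends, 22 mm long along the carrier's y axis, 11 mm each side of this point; axes parallel to the carrier's
- bushing_left (a point): middle of the bore of the bushing at the carrier's +y end, the same size, 130 mm from the other and in line with it
- cup_lower: plain metal cup standing loose in the carrier's locating ring: tapered, 37 mm across the foot, 56 mm across the rim, 62 mm high, wall 2 mm, inner floor 22 mm above its underside. Origin at the centre of its underside (10 mm above the bench), z up through the mouth
- cup_upper: identical loose metal cup, 70 g, upright on the bench, to the right of the carrier. Same origin. Fully home in the other cup its underside sits 22 mm above that cup's underside, so its rim is then 94 mm above the bench
- keeper_bar: keeper bar, about 250 g, lying on the bench: steel rod 12 mm thick with tapered nose in a black block handle. Origin on the rod's axis in the handle (6 mm above the bench as it lies); x along the rod, nose end at x = 232 mm; z up. Handle: x = -35 to +25 mm, 18 mm wide in y (grip this), from 6 mm below to 20 mm above the axis. Balances at about x = 24 mm
- tape: bystander, to be left alone: roll of masking tape, 98 mm across, 24 mm high, lying flat; origin at the centre of its underside
- driver: bystander, to be left alone: screwdriver, 188 mm long, lying flat; origin at the centre of its underside
- plastic_cup: bystander, to be left alone: small translucent plastic sample cup, 56 mm across, 51 mm high; origin at the centre of its underside
- paint_scraper: bystander, to be left alone: paint scraper with a black handle, 195 mm long, lying flat; origin at the centre of its underside
- dropper: bystander, to be left alone: brown dropper bottle, 37 mm across, 117 mm high, upright; origin at the centre of its underside
Things that resemble listed ones, but are neither listed nor needed, are in the scene too. Leave any blue look-alike of the cup_upper alone.

How it is judged:
By the outcome, as a careful person would: the job done as asked, in the order asked, and still so for the second after the job is handed in, while the arm keeps its last pose, push and grip.
It also fails if it takes over 69 s, if anything falls off the work surface, if the arm or the gripper's body presses on something with over 40 N, if the wrist force passes 120 N, or if a joint passes its speed limit or range.

## Working session

There is one attempt and no reset: what is moved stays moved. The work goes in short steps, Python scripts to look and compute and a shell command to move; the robot and the scene stay as the last step left them, time stands still between calls to the robot, and variables do not carry over. Pictures are saved under pics/ and viewed, and the job is handed in when it is done.

```bash
mkdir -p pics; ls; python3 - <<'E'
from bench import *
import cv2,numpy as np
print(observe())
for n in("scene","top"):
    p,d=get_image(n);cv2.imwrite(f"pics/{n}0.png",p);c=camera_info(n);print(n,c["K"],c["T"])
    np.save(f"{n}_d.npy",d)
E
```

```text
pics
{'time_s': 0.0, 'joints': array([ 1.08047893e+00,  2.07467237e-01,  1.54296799e+00,  6.10408811e-06,
        1.39342868e+00, -1.50476635e-01]), 'joint_velocities': array([-0.00011532,  0.00142292, -0.00141838, -0.00076898, -0.00010531,
       -0.00050392]), 'joint_efforts': array([-3.82001936e-04, -3.83021343e+01, -2.91603649e+01, -2.47519729e-04,
        1.05888888e-02, -1.34523125e-05]), 'position': array([0.19132024, 0.54146994, 0.23809222]), 'tool_rot': array([-1.57304101e+00,  3.46419032e-04, -3.39842237e-01]), 'contact_force': array([ 0.5925073 ,  0.04776725, -0.05146071]), 'moment': array([ 0.03497837, -0.00410269, -0.01969589]), 'gripper_width': 0.9990195697181247}
scene [[527.68436059   0.         324.98485033]
 [  0.         527.68436059 243.14272796]
 [  0.           0.           1.        ]] [[ 0.86902311 -0.38353672  0.31256746  0.00979482]
 [-0.49460658 -0.65711446  0.56882767 -0.94394152]
 [-0.0127737  -0.64892231 -0.76074744  1.27113444]
 [ 0.          0.          0.          1.        ]]
top [[579.11486967   0.         326.84445592]
 [  0.         579.11486967 233.86588534]
 [  0.           0.           1.        ]] [[ 0.02970963 -0.9875386   0.15454726  0.28321798]
 [-0.99952702 -0.02812293  0.01244347 -0.08394271]
 [-0.00794208 -0.15484385 -0.98790703  1.47335282]
 [ 0.          0.          0.          1.        ]]
```

View pics/scene0.png

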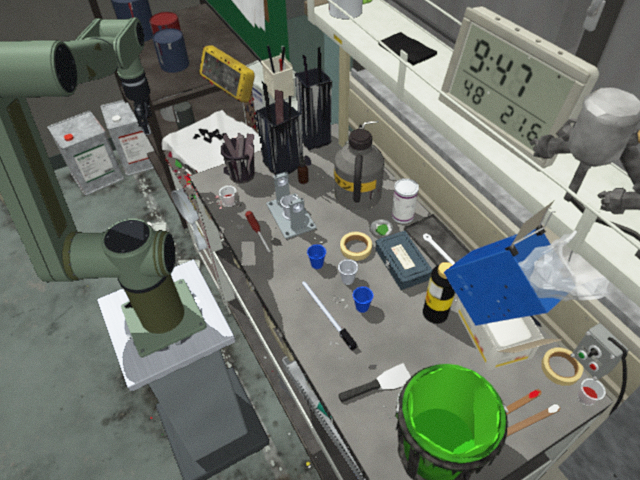

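View pics/top0.png

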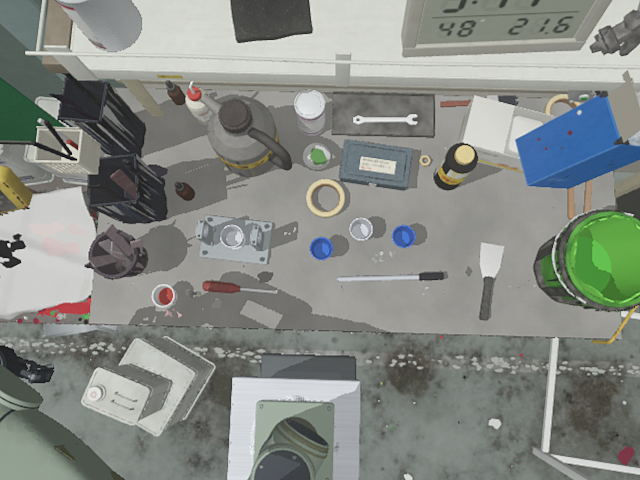

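```bash
python3 - <<'E'
from bench import *
import numpy as np
for c in("scene","top"):
    for t in("carrier","bushing_right","bushing_left","cup_lower","cup_upper","keeper_bar"):
        r=tip_of(c,t); print(c,t,[(round(x["score"],2),np.round(x["centre"],1)) for x in r[:4]])
E
```

```text
scene carrier [(0.97, array([289.2, 214.7])), (0.35, array([301.9, 180. ]))]
scene bushing_right [(0.85, array([296.5, 205.2]))]
scene bushing_left [(0.97, array([281.8, 181.5]))]
scene cup_lower [(0.47, array([287.5, 215.2]))]
scene cup_upper [(0.85, array([360.6, 308.8])), (0.69, array([313.7, 263.6])), (0.6, array([345.5, 280.7]))]
scene keeper_bar [(0.72, array([293.3, 214.7])), (0.61, array([346.5, 338.2]))]
top carrier [(0.79, array([232.6, 240.5]))]
top bushing_right [(0.81, array([253.9, 238.4]))]
top bushing_left [(0.62, array([206.3, 228.8]))]
top cup_lower [(0.77, array([234. , 236.6]))]
top cup_upper [(0.96, array([400.2, 238.7])), (0.76, array([360.8, 228.7])), (0.57, array([318.1, 249.2]))]
top keeper_bar [(0.73, array([428.6, 273.8]))]
```

```bash
cat > h.py <<'E'
import numpy as np,cv2
from bench import *
def w(cam,u,v,z):
    "pixel -> world at height z"
    c=camera_info(cam);K,T=c["K"],c["T"]
    r=T[:3,:3]@np.linalg.inv(K)@np.array([u,v,1.]);o=T[:3,3]
    return o+r*(z-o[2])/r[2]
def cloud(cam,d):
    c=camera_info(cam);K,T=c["K"],c["T"]
    v,u=np.mgrid[:480,:640];P=np.stack([(u-K[0,2])/K[0,0]*d,(v-K[1,2])/K[1,1]*d,d],-1)
    return P@T[:3,:3].T+T[:3,3]
def px(cam,p):
    c=camera_info(cam);K,T=c["K"],c["T"]
    q=K@(T[:3,:3].T@(np.array(p)-T[:3,3]));return q[:2]/q[2]
E
python3 - <<'E'
from h import *
for t,c,zs in(("carrier","top",.0),("bushing_right","top",.108),("bushing_left","top",.108)):pass
print("br",w("top",253.9,238.4,.108),w("scene",296.5,205.2,.108))
print("bl",w("top",206.3,228.8,.108),w("scene",281.8,181.5,.108))
print("cl",w("top",234,236.6,.01),w("scene",287.5,215.2,.01))
print("car",w("top",232.6,240.5,0),w("scene",289.2,214.7,0))
print("cu",w("top",360.8,228.7,0),w("scene",345.5,280.7,0))
print("kb",w("top",428.6,273.8,.006),w("scene",346.5,338.2,.006))
for cam in("top","scene"):
    p,d=get_image(cam);X=cloud(cam,d)
    for t in("carrier","cup_upper","cup_lower","keeper_bar"):
        for r in trace(cam,t)[:4]:
            m=r["mask"]&(d>0);P=X[m]
            print(cam,t,round(r["score"],2),np.round(r["box"]),m.sum(),"med",np.round(np.median(P,0),3),"min",np.round(np.percentile(P,3,axis=0),3),"max",np.round(np.percentile(P,97,axis=0),3))
            np.savez(f"m_{cam}_{t}_{int(r['box'][0])}.npz",m=r["mask"],P=P)
for n,s in(("top",(190,200,460,300)),("scene",(260,170,420,360))):
    p,_=get_image(n);a=p[s[1]:s[3],s[0]:s[2]];k=3;cv2.imwrite(f"pics/{n}1.png",cv2.resize(a,None,fx=min(800/a.shape[1],600/a.shape[0])*.99,fy=min(800/a.shape[1],600/a.shape[0])*.99,interpolation=2))
E
```

```text
br [0.48091226 0.1069104  0.108     ] [0.48788925 0.10405071 0.108     ]
bl [0.5008674  0.22207168 0.108     ] [0.49663635 0.22288573 0.108     ]
cl [0.49829999 0.17179921 0.01      ] [0.48113956 0.16644651 0.01      ]
car [0.48952482 0.17659982 0.        ] [0.49079956 0.17443466 0.        ]
cu [ 0.52967217 -0.15247803  0.        ] [ 5.12082412e-01 -1.52339385e-01  2.22044605e-16]
kb [ 0.41773237 -0.32623895  0.006     ] [ 0.41160749 -0.32404394  0.006     ]
top carrier 0.77 [192. 217. 270. 266.] 2574 med [0.483 0.164 0.011] min [0.439 0.086 0.004] max [0.545 0.246 0.132]
top cup_upper 0.98 [351. 217. 372. 239.] 415 med [ 0.526 -0.15   0.028] min [ 0.498 -0.173  0.016] max [ 0.546 -0.123  0.065]
top cup_upper 0.78 [390. 221. 416. 249.] 434 med [ 0.509 -0.257  0.027] min [ 0.481 -0.279  0.   ] max [ 0.53  -0.23   0.064]
top cup_upper 0.76 [308. 236. 332. 257.] 341 med [ 0.475 -0.052  0.025] min [ 0.453 -0.075  0.016] max [ 0.493 -0.028  0.061]
top cup_lower 0.8 [220. 222. 243. 248.] 416 med [0.496 0.175 0.038] min [0.469 0.148 0.026] max [0.517 0.195 0.075]
top keeper_bar 0.71 [338. 2
[... 276 characters left out ...]
 -0.25   0.038] min [ 0.478 -0.281 -0.001] max [ 0.528 -0.229  0.063]
scene cup_upper 0.91 [335. 262. 358. 286.] 376 med [ 0.519 -0.146  0.041] min [ 0.493 -0.176  0.003] max [ 0.543 -0.125  0.064]
scene cup_upper 0.85 [307. 241. 325. 269.] 360 med [ 0.469 -0.048  0.04 ] min [ 0.442 -0.08   0.002] max [ 0.493 -0.028  0.064]
scene cup_lower 0.68 [280. 194. 294. 215.] 183 med [0.483 0.183 0.057] min [0.464 0.146 0.015] max [0.515 0.207 0.075]
scene cup_lower 0.3 [343. 363. 406. 399.] 892 med [ 0.431 -0.477  0.007] min [ 0.312 -0.505  0.   ] max [ 0.494 -0.461  0.02 ]
scene keeper_bar 0.74 [301. 280. 358. 350.] 486 med [ 0.403 -0.271  0.012] min [ 0.393 -0.36  -0.002] max [ 0.416 -0.103  0.028]
```

View pics/top1.png

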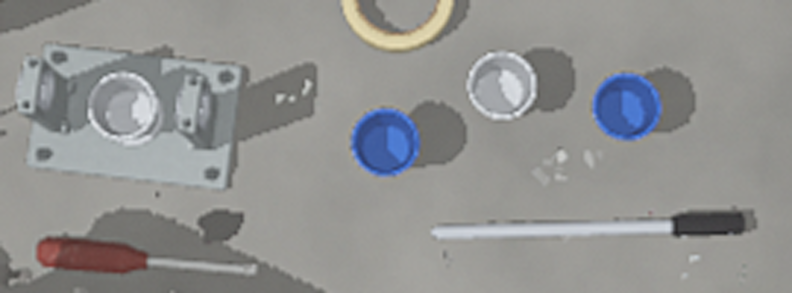

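View pics/scene1.png

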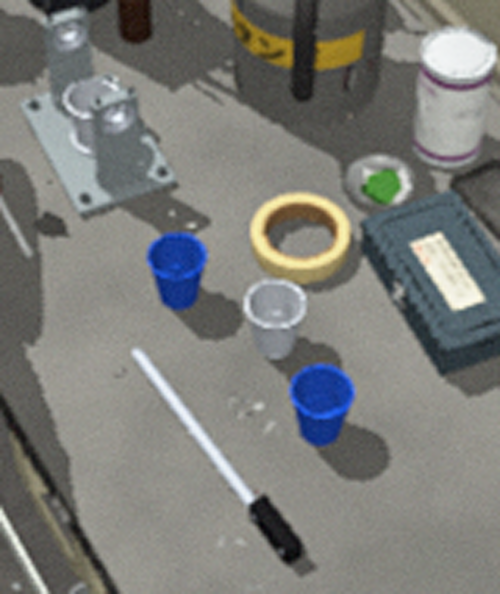

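```bash
python3 - <<'E'
from h import *
from scipy.optimize import least_squares
import glob
D={c:get_image(c) for c in("top","scene")};X={c:cloud(c,D[c][1]) for c in D}
def rim(cam,cx,cy,zr):
    P=X[cam].reshape(-1,3);m=(np.hypot(P[:,0]-cx,P[:,1]-cy)<.04)&(abs(P[:,2]-zr)<.006)
    Q=P[m]; 
    f=least_squares(lambda s:np.hypot(Q[:,0]-s[0],Q[:,1]-s[1])-.027,[cx,cy],loss="soft_l1",f_scale=.002)
    return np.round(f.x,4),len(Q),np.round(np.std(f.fun),4)
for c in X:
    print(c,"upper",rim(c,.523,-.15,.062),"lower",rim(c,.49,.17,.072))
    for f in glob.glob(f"m_{c}_carrier_*"):
        P=np.load(f)["P"];
    Q=P[(P[:,2]>.005)&(P[:,2]<.016)]
    r=cv2.minAreaRect(Q[:,:2].astype(np.float32)*1000);print("plate",r)
    P=X[c].reshape(-1,3)
    m=(P[:,0]>.43)&(P[:,0]<.56)&(P[:,1]>.07)&(P[:,1]<.27)&(P[:,2]>.09)&(P[:,2]<.14)
    Q=P[m];ry=Q[Q[:,1]<.165];ly=Q[Q[:,1]>.165]
    for n,q in(("r",ry),("l",ly)):
        print(n,len(q),np.round(q.mean(0),4),np.round(np.percentile(q,[3,97],axis=0),4).tolist())
    for f in glob.glob(f"m_{c}_keeper*"):
        P=np.load(f)["P"]
    rod=P[(P[:,1]>-.27)&(P[:,2]<.03)&(P[:,2]>.004)]; a=np.polyfit(rod[:,1],rod[:,0],1); print("rod x=",a,np.arctan2(a[0],1),"ymax",P[:,1].max(),"ymin",P[:,1].min(),"zmed",np.median(rod[:,2]))
    h=P[P[:,2]>.02];print("handle top",len(h),h.mean(0),h.min(0),h.max(0)); a=np.polyfit(h[:,1],h[:,0],1);print(a)
E
```

```text
top upper (array([ 0.5202, -0.1483]), 99, np.float64(0.0013)) lower (array([0.492 , 0.1684]), 110, np.float64(0.0013))
plate ((492.81158447265625, 168.66412353515625), (175.9832763671875, 110.44597625732422), 84.9526596069336)
r 201 [0.4851 0.1023 0.1234] [[0.4643, 0.0934, 0.0944], [0.5076, 0.1141, 0.1352]]
l 226 [0.4969 0.2307 0.1212] [[0.4758, 0.2224, 0.0936], [0.5199, 0.2426, 0.1361]]
rod x= [-0.05452994  0.39411754] -0.0544759832916234 ymax -0.09706241732067554 ymin -0.35971538304972595 zmed 0.010220442705215604
handle top 168 [ 0.41191072 -0.32888752  0.02509249] [ 0.40252889 -0.35971538  0.02007664] [ 0.42170287 -0.24477533  0.03186752]
[-0.05952034  0.39233522]
scene upper (array([ 0.5172, -0.1517]), 90, np.float64(0.0019)) lower (array([0.4895, 0.1643]), 50, np.float64(0.0028))
plate ((489.59185791015625, 164.60546875), (177.3873748779297, 110.5423355102539), 85.49873352050781)
r 189 [0.4827 0.0977 0.1142] [[0.4619, 0.0884, 0.0918], [0.505, 0.1093, 0.1341]]
l 169 [0.4939 0.2268 0.1149] [[0.473, 0.2173, 0.0921], [0.5163, 0.2388, 0.1351]]
rod x= [-0.05300476  0.39035456] -0.05295520214629699 ymax -0.0864841165348108 ymin -0.36253393019720526 zmed 0.010174312957232812
handle top 128 [ 0.40816311 -0.33287409  0.02538245] [ 0.39809738 -0.3618292   0.02058642] [ 0.41849254 -0.30211302  0.03249535]
[-0.04753117  0.39234122]
```

```bash
python3 -m crank '[{"claw":85,"roll":8.4},{"claw":85,"roll":8.4},{"claw":85,"roll":8.4},{"claw":85,"roll":8.4},{"claw":85,"roll":8.4},{"claw":85,"roll":8.4},{"claw":85,"roll":8.4},{"claw":85,"roll":8.4},{"claw":85,"roll":8.3},{"claw":85}]'; python3 - <<'E'
from h import *
import bench;print([n for n in dir(bench) if n[0]!='_'])
o=observe();print(o["position"],o["tool_rot"],o["joints"])
from scipy.spatial.transform import Rotation as R
M=R.from_euler("xyz",o["tool_rot"]).as_matrix();print(M)
for t in([.5188,-.150,.239],[.491,.1666,.239]):
  print(M.T@(np.array(t)-o["position"])*1000)
E
```

```text
['Unreachable', 'camera_info', 'close_job', 'get_image', 'observe', 'tip_of', 'tips_ahead', 'trace']
[0.19165787 0.54214327 0.23927657] [-1.57079169e+00 -5.01666156e-06 -3.39793724e-01] [ 1.08051831e+00  2.06641465e-01  1.54146113e+00 -4.33223809e-06
  1.39348471e+00 -1.50483530e-01]
[[ 9.42823436e-01  6.27638528e-06  3.33292617e-01]
 [-3.33292617e-01  2.70291490e-06  9.42823436e-01]
 [ 5.01666156e-06 -1.00000000e+00  4.64024439e-06]]
[ 5.39123510e+02  2.76747771e-01 -5.43534836e+02]
[ 4.07392576e+02  2.77429030e-01 -2.54302471e+02]$[0]: bad value
```

```bash
python3 -m crank '[{"claw":85,"dx":41.3,"dy":0,"dz":24.1,"roll":0},{"claw":85,"dx":41.3,"dy":0,"dz":24.1,"roll":0},{"claw":85,"dx":41.3,"dy":0,"dz":24.1,"roll":0},{"claw":85,"dx":41.3,"dy":0,"dz":24.1,"roll":0},{"claw":85,"dx":41.3,"dy":0,"dz":24.1,"roll":0},{"claw":85,"dx":41.3,"dy":0,"dz":24.1,"roll":0},{"claw":85,"dx":41.3,"dy":0,"dz":24.1,"roll":0},{"claw":85,"dx":41.3,"dy":0,"dz":24.1,"roll":0},{"claw":85,"dx":41.3,"dy":0,"dz":24.1,"roll":0},{"claw":85,"dx":41.3,"dy":0,"dz":24.1,"roll":0},{"claw":85,"dx":41.3,"dy":0,"dz":24.1,"roll":0},{"claw":85,"dx":41.3,"dy":0,"dz":24.1,"roll":0},{"claw":85,"dx":41.3,"dy":0,"dz":24.1,"roll":0},{"claw":85,"dx":41.3,"dy":0,"dz":24.1,"roll":0},{"claw":85,"dx":41.3,"dy":10,"dz":24.1,"roll":0},{"claw":85,"dx":41.3,"dy":50,"dz":24.1,"roll":0},{"claw":85,"dx":0,"dy":0,"dz":0,"roll":0},{"claw":85,"dx":0,"dy":0,"dz":0,"roll":0}]'; python3 - <<'E'
from h import *
go([.5188,-.150,.06])
for n in("scene","top"):
    p,d=get_image(n);np.save(f"{n}2.npy",d)
    u=px(n,[.52,-.15,.18]).astype(int);a=p[max(u[1]-75,0):u[1]+75,u[0]-100:u[0]+100];print(n,u)
    cv2.imwrite(f"pics/{n}2.png",cv2.resize(a,None,fx=4,fy=4,interpolation=2))
    go_=[px(n,q) for q in ([.52+.05,-.15,.18-.008],[.52-.05,-.15,.172])]; print(go_)
    X=cloud(n,d).reshape(-1,3);m=(abs(X[:,0]-.52)<.09)&(abs(X[:,1]+.15)<.07)&(X[:,2]>.14)&(X[:,2]<.24);Q=X[m];
    for z in np.arange(.15,.24,.01):
        q=Q[(Q[:,2]>=z)&(Q[:,2]<z+.01)]
        if len(q)>3: print(round(z,3),len(q),np.round(q.min(0),3),np.round(q.max(0),3))
E
```

```text
time_s: 4.2
position: [0.512, -0.1379, 0.1915]
tool_rot: [-1.574, 0.002, -1.657]
contact_force: [-0.5, 0.4, -0.1]
gripper_width: 0.999
t 4.2 pos [ 0.512  -0.1379  0.1915] rot [-1.5744  0.0017 -1.657 ] F [-0.47  0.41 -0.1 ] M [0.07 0.01 0.01] g 85.4
-> [0.5188, -0.15, 0.06] [ 11.7 131.5   8.3]
scene [348 239]
[array([364.0080049 , 234.73197508]), array([332.8285686 , 248.68517052])]
0.19 5 [ 0.459 -0.149  0.196] [ 0.553 -0.133  0.2  ]
0.2 28 [ 0.454 -0.156  0.201] [ 0.564 -0.133  0.21 ]
0.21 38 [ 0.453 -0.155  0.21 ] [ 0.567 -0.132  0.22 ]
0.22 34 [ 0.453 -0.155  0.22 ] [ 0.564 -0.131  0.23 ]
0.23 20 [ 0.451 -0.155  0.23 ] [ 0.56  -0.136  0.239]
top [363 219]
[array([363.82864889, 199.07663937]), array([362.95403274, 242.20207408])]
```

View pics/top2.png

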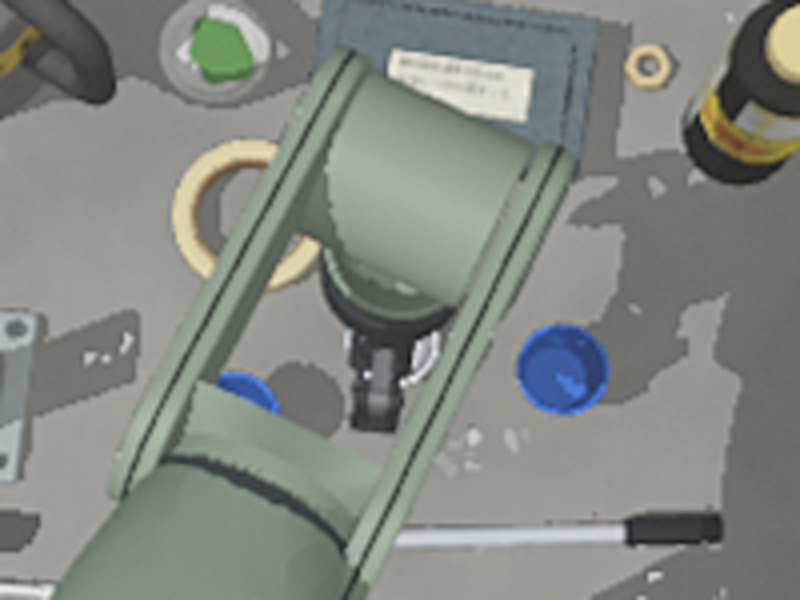

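View pics/scene2.png

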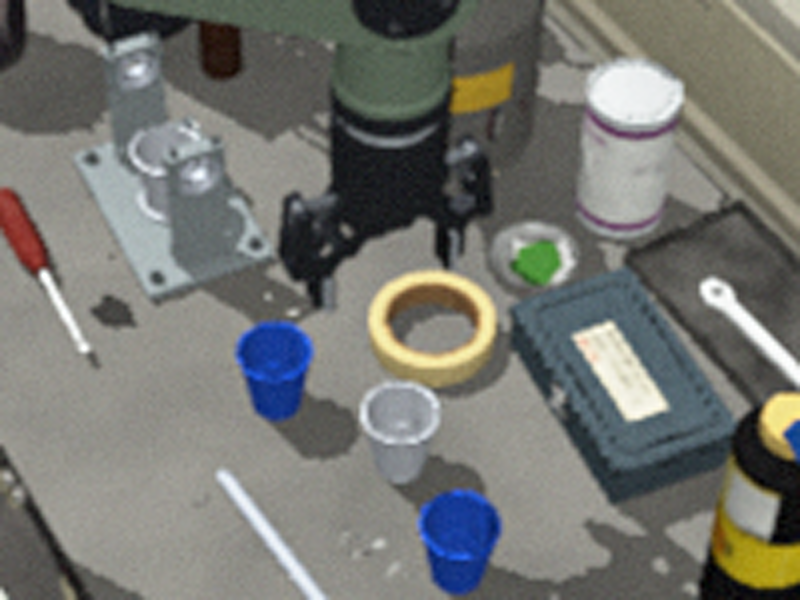

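```bash
python3 - <<'E'
from h import *
go([.5198,-.1475,.062])
E
```

```text
t 4.3 pos [ 0.5132 -0.1371  0.1941] rot [-1.5696e+00 -1.0000e-04 -1.6555e+00] F [0.23 1.02 0.45] M [-0.01  0.02  0.02] g 85.0
-> [0.5198, -0.1475, 0.062] [  9.8 132.1   7.3]
```

```bash
python3 -m crank '[{"claw":85,"dx":9.8,"dy":0,"dz":7.3,"roll":0},{"claw":85,"dx":0,"dy":35,"dz":0,"roll":0},{"claw":85,"dx":0,"dy":35,"dz":0,"roll":0},{"claw":85,"dx":0,"dy":35,"dz":0,"roll":0},{"claw":85,"dx":0,"dy":20,"dz":0,"roll":0},{"claw":85,"dx":0,"dy":10,"dz":0,"roll":0},{"claw":85,"dx":0,"dy":0,"dz":0,"roll":0},{"claw":85,"dx":0,"dy":0,"dz":0,"roll":0}]'; python3 - <<'E'
from h import *
for n in("scene",):
    p,d=get_image(n)
    go([.5198,-.1475,.054])
    u=px(n,[.52,-.15,.06]).astype(int);a=p[max(u[1]-75,0):u[1]+75,u[0]-100:u[0]+100];print(n,u)
    cv2.imwrite(f"pics/{n}3.png",cv2.resize(a,None,fx=4,fy=4,interpolation=2))
E
```

```text
time_s: 5.1
position: [0.5208, -0.1484, 0.0598]
tool_rot: [-1.568, -0.001, -1.657]
contact_force: [0.4, -0.4, 1.0]
gripper_width: 0.995
t 5.15 pos [ 0.521  -0.1486  0.0601] rot [-1.5670e+00 -1.4000e-03 -1.6569e+00] F [ 0.69 -0.59  0.33] M [-0.03  0.    0.01] g 84.8
-> [0.5198, -0.1475, 0.054] [-1.   6.1 -1.3]
scene [347 266]
```

View pics/scene3.png

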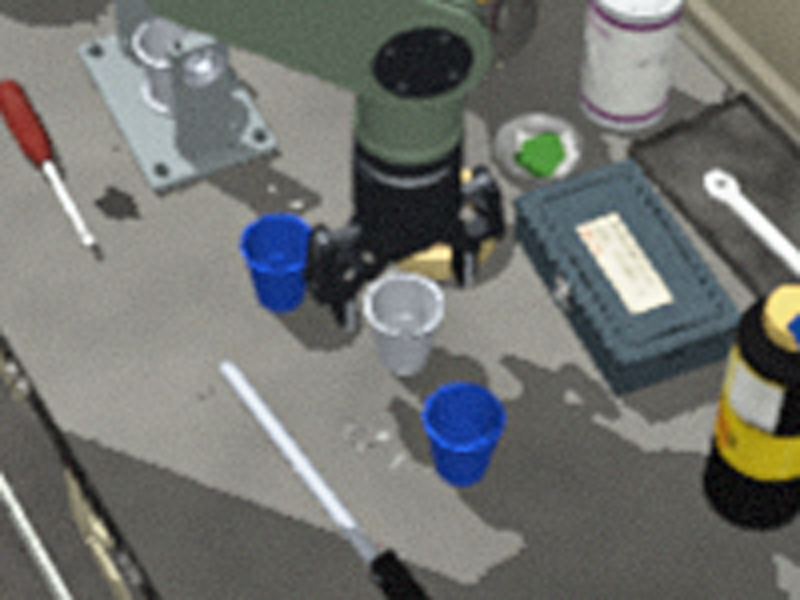

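```bash
python3 -m crank '[{"claw":85,"dx":-0.5,"dy":5,"dz":-0.7,"roll":0},{"claw":60,"dx":0,"dy":0,"dz":0,"roll":0},{"claw":40,"dx":0,"dy":0,"dz":0,"roll":0},{"claw":40,"dx":0,"dy":0,"dz":0,"roll":0},{"claw":40,"dx":0,"dy":0,"dz":0,"roll":0},{"claw":40,"dx":0,"dy":0,"dz":0,"roll":0},{"claw":40,"dx":0,"dy":0,"dz":0,"roll":0},{"claw":40,"dx":0,"dy":0,"dz":0,"roll":0},{"claw":40,"dx":0,"dy":0,"dz":0,"roll":0},{"claw":40,"dx":0,"dy":0,"dz":0,"roll":0}]' 35; python3 - <<'E'
from h import *
for n in("scene",):
    p,d=get_image(n)
    go([.4922,.1688,.054])
    u=px(n,[.52,-.15,.06]).astype(int);a=p[max(u[1]-75,0):u[1]+75,u[0]-100:u[0]+100];print(n,u)
    cv2.imwrite(f"pics/{n}4.png",cv2.resize(a,None,fx=4,fy=4,interpolation=2))
E
```

```text
time_s: 6.15
position: [0.5191, -0.1477, 0.0539]
tool_rot: [-1.57, -0.0, -1.657]
contact_force: [-2.3, 0.2, 6.6]
gripper_width: 0.614
t 6.2 pos [ 0.519  -0.1476  0.0539] rot [-1.5702e+00 -3.0000e-04 -1.6575e+00] F [-2.28 -0.67  5.64] M [ 0.07  0.36 -0.04] g 52.5
-> [0.4922, 0.1688, 0.054] [-3.129e+02 -3.000e-01 -5.410e+01]
scene [347 266]
```

View pics/scene4.png

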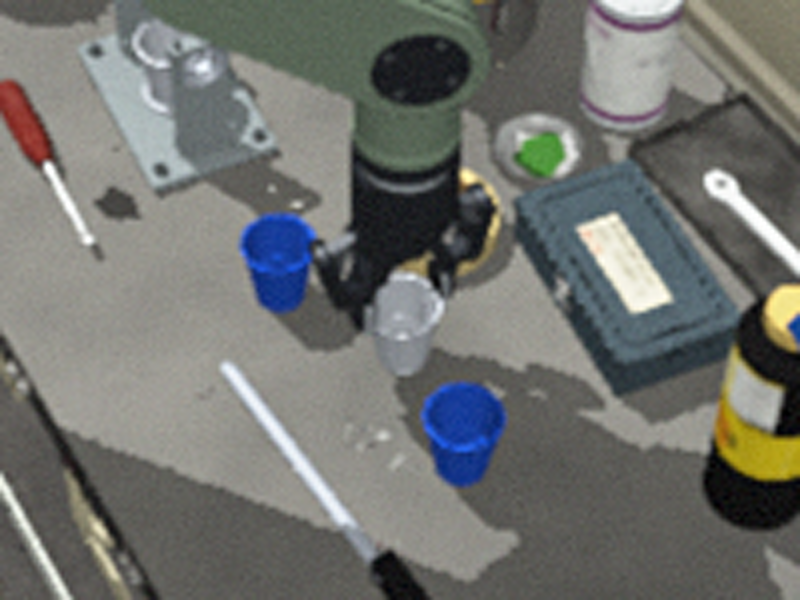

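```bash
python3 -m crank '[{"claw":40,"dx":0,"dy":-8,"dz":0,"roll":0},{"claw":40,"dx":0,"dy":-20,"dz":0,"roll":0},{"claw":40,"dx":0,"dy":-30,"dz":0,"roll":0},{"claw":40,"dx":0,"dy":-35,"dz":0,"roll":0},{"claw":40,"dx":0,"dy":-35,"dz":0,"roll":0},{"claw":40,"dx":0,"dy":-25,"dz":0,"roll":0},{"claw":40,"dx":0,"dy":-13,"dz":0,"roll":0},{"claw":40,"dx":0,"dy":0,"dz":0,"roll":0},{"claw":40,"dx":0,"dy":0,"dz":0,"roll":0}]'; python3 - <<'E'
from h import *
for n in("scene",):
    p,d=get_image(n)
    go([.4922,.1688,.22])
    u=px(n,[.52,-.15,.2]).astype(int);a=p[max(u[1]-75,0):u[1]+75,u[0]-100:u[0]+100];print(n,u)
    cv2.imwrite(f"pics/{n}5.png",cv2.resize(a,None,fx=4,fy=4,interpolation=2))
E
```

```text
time_s: 7.1
position: [0.5179, -0.1471, 0.2179]
tool_rot: [-1.573, 0.001, -1.658]
contact_force: [0.2, 0.9, -1.3]
gripper_width: 0.614
t 7.15 pos [ 0.5175 -0.1469  0.2171] rot [-1.5743e+00  1.3000e-03 -1.6576e+00] F [-0.16 -0.53 -0.94] M [-0.01 -0.02 -0.03] g 52.2
-> [0.4922, 0.1688, 0.22] [-312.3   -2.3  -52.6]
scene [348 234]
```

View pics/scene5.png

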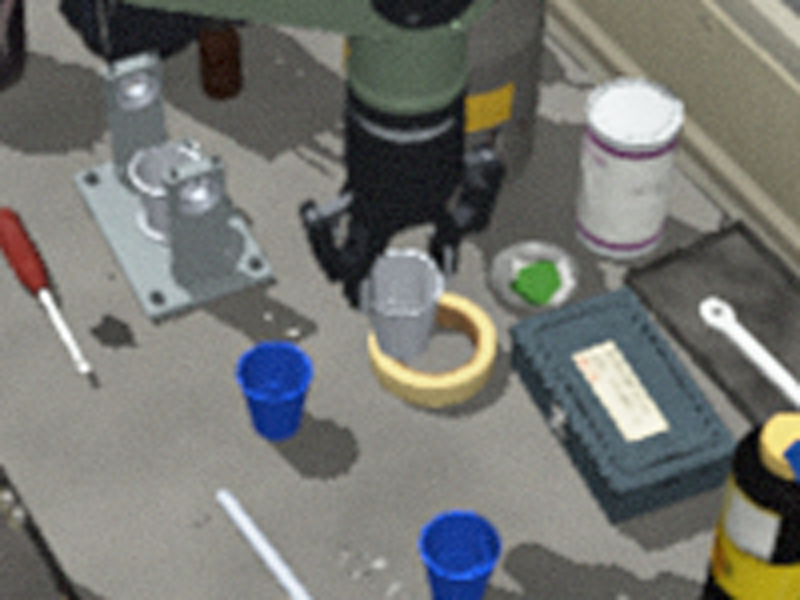

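```bash
python3 -m crank '[{"claw":40,"dx":-10,"dy":0,"dz":-2,"roll":0},{"claw":40,"dx":-22,"dy":0,"dz":-4,"roll":0},{"claw":40,"dx":-32,"dy":0,"dz":-6,"roll":0},{"claw":40,"dx":-36,"dy":0,"dz":-6,"roll":0},{"claw":40,"dx":-36,"dy":0,"dz":-6,"roll":0},{"claw":40,"dx":-36,"dy":0,"dz":-6,"roll":0},{"claw":40,"dx":-36,"dy":0,"dz":-6,"roll":0},{"claw":40,"dx":-36,"dy":0,"dz":-6,"roll":0},{"claw":40,"dx":-32,"dy":0,"dz":-5,"roll":0},{"claw":40,"dx":-22,"dy":0,"dz":-4,"roll":0},{"claw":40,"dx":-14,"dy":0,"dz":-2,"roll":0},{"claw":40,"dx":0,"dy":0,"dz":0,"roll":0},{"claw":40,"dx":0,"dy":0,"dz":0,"roll":0},{"claw":40,"dx":0,"dy":0,"dz":0,"roll":0}]'; python3 - <<'E'
from h import *
for n in("scene","top"):
    p,d=get_image(n)
    go([.4922,.1688,.15])
    u=px(n,[.49,.17,.14]).astype(int);a=p[max(u[1]-75,0):u[1]+75,u[0]-100:u[0]+100];print(n,u)
    cv2.imwrite(f"pics/{n}6.png",cv2.resize(a,None,fx=4,fy=4,interpolation=2))
E
```

```text
time_s: 8.55
position: [0.4929, 0.167, 0.2188]
tool_rot: [-1.571, -0.001, -1.659]
contact_force: [-1.0, 0.5, -0.5]
gripper_width: 0.612
t 8.6 pos [0.493  0.1669 0.219 ] rot [-1.5711e+00 -5.0000e-04 -1.6591e+00] F [-0.48  0.09 -0.45] M [ 0.03  0.03 -0.02] g 52.2
-> [0.4922, 0.1688, 0.15] [-1.9 69.  -1. ]
scene [286 184]
t 8.65 pos [0.4931 0.1669 0.2191] rot [-1.5709e+00 -3.0000e-04 -1.6592e+00] F [-1.17  0.47 -0.21] M [-0.03  0.03  0.03] g 52.1
-> [0.4922, 0.1688, 0.15] [-1.8 69.1 -1.1]
top [225 231]
```

View pics/scene6.png

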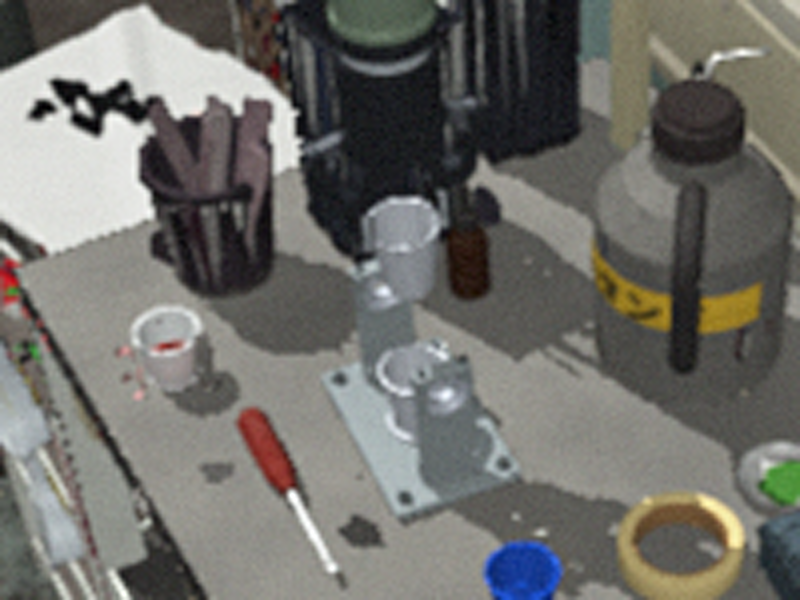

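View pics/top6.png

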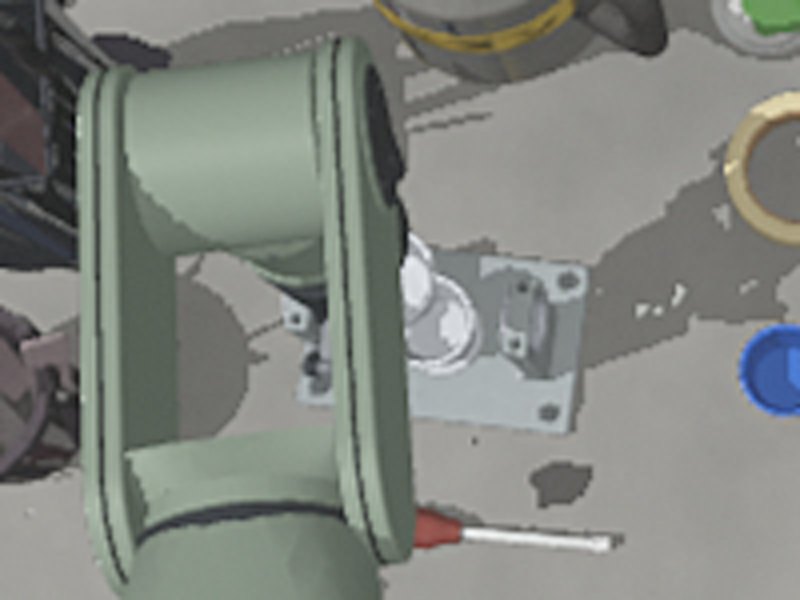

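```bash
cat >> h.py <<'E'
from scipy.optimize import least_squares
def rim(cam,X,cx,cy,zr,r=.027,tol=.006):
    P=X.reshape(-1,3);m=(np.hypot(P[:,0]-cx,P[:,1]-cy)<.036)&(abs(P[:,2]-zr)<tol);Q=P[m]
    f=least_squares(lambda s:np.hypot(Q[:,0]-s[0],Q[:,1]-s[1])-r,[cx,cy],loss="soft_l1",f_scale=.002)
    return np.round(f.x,4),len(Q),np.round(np.std(f.fun),4),np.round(np.percentile(Q[:,2],95),4)
E
python3 - <<'E'
from h import *
p,d=get_image("scene");X=cloud("scene",d);P=X.reshape(-1,3)
# foreground-object mask of bright grey pixels near the cup
hsv=cv2.cvtColor(p,cv2.COLOR_BGR2HSV);g=(hsv[...,2]>105)
Xg=np.where(g[...,None],X,np.nan)
print(rim("scene",Xg,.491,.165,.227),rim("scene",X,.49,.165,.072))
m=(abs(X[...,0]-.49)<.06)&(abs(X[...,1]-.165)<.06)&(X[...,2]>.14)&g
v,u=np.where(m);print(u.min(),u.max(),v.min(),v.max(),np.nanmin(X[m],0),np.nanmax(X[m],0))
print([px("scene",[.4895+.028*np.cos(a),.1643+.028*np.sin(a),.227]).round(1).tolist() for a in (0,1.57,3.14,4.71)])
E
```

```text
(array([0.4892, 0.162 ]), 79, np.float64(0.0023), np.float64(0.2299)) (array([0.4894, 0.1652]), 43, np.float64(0.0027), np.float64(0.0749))
247 303 50 183 [0.43001115 0.10503857 0.16401908] [0.54922551 0.22420175 0.58608881]
[[293.8, 161.4], [281.3, 159.2], [277.0, 167.7], [289.7, 169.9]]
```

```bash
python3 -m crank '[{"claw":40,"dx":-2.3,"dy":15,"dz":-0.5,"roll":0},{"claw":40,"dx":0,"dy":25,"dz":0,"roll":0},{"claw":40,"dx":0,"dy":25,"dz":0,"roll":0},{"claw":40,"dx":0,"dy":15,"dz":0,"roll":0},{"claw":40,"dx":0,"dy":10,"dz":0,"roll":0},{"claw":40,"dx":0,"dy":7,"dz":0,"roll":0},{"claw":40,"dx":0,"dy":5,"dz":0,"roll":0},{"claw":40,"dx":0,"dy":5,"dz":0,"roll":0},{"claw":40,"dx":0,"dy":5,"dz":0,"roll":0},{"claw":40,"dx":0,"dy":0,"dz":0,"roll":0},{"claw":40,"dx":0,"dy":0,"dz":0,"roll":0}]'; python3 - <<'E'
from h import *
go([.4922,.1688,.086])
p,d=get_image("scene");n="scene"
u=px(n,[.49,.17,.1]).astype(int);a=p[max(u[1]-60,0):u[1]+60,u[0]-80:u[0]+80]
cv2.imwrite(f"pics/{n}7.png",cv2.resize(a,None,fx=5,fy=5,interpolation=2))
E
```

```text
time_s: 9.8
position: [0.4927, 0.1704, 0.1073]
tool_rot: [-1.571, 0.0, -1.657]
contact_force: [0.4, -0.3, 0.2]
gripper_width: 0.616
t 9.8 pos [0.4927 0.1704 0.1073] rot [-1.5705e+00  1.0000e-04 -1.6574e+00] F [ 0.37 -0.32  0.23] M [ 0.01  0.02 -0.03] g 52.6
-> [0.4922, 0.1688, 0.086] [ 1.6 21.3 -0.4]
```

View pics/scene7.png

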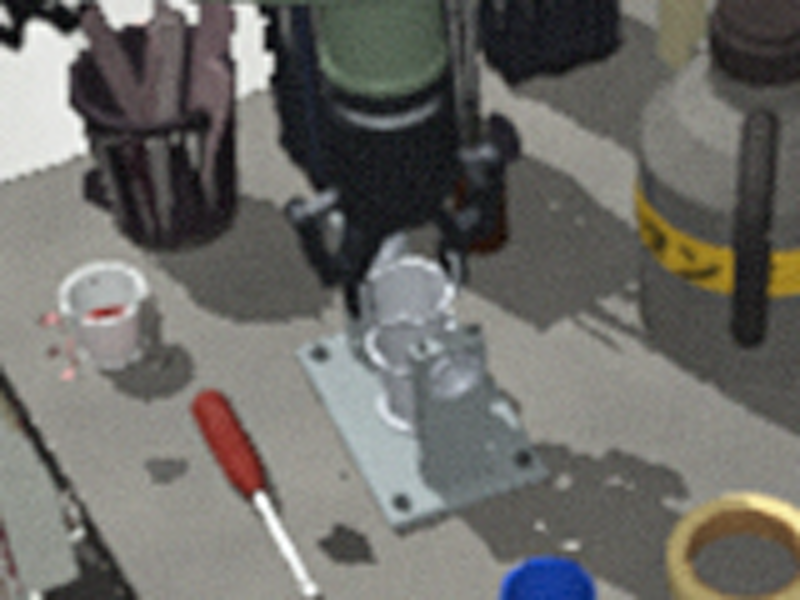

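Foot is inside the lower mouth, no contact. Continue down.

```bash
python3 -m crank '[{"claw":40,"dx":0.8,"dy":5,"dz":0,"roll":0},{"claw":40,"dx":0,"dy":4,"dz":0,"roll":0},{"claw":40,"dx":0,"dy":4,"dz":0,"roll":0},{"claw":40,"dx":0,"dy":3,"dz":0,"roll":0},{"claw":40,"dx":0,"dy":2,"dz":0,"roll":0},{"claw":40,"dx":0,"dy":0,"dz":0,"roll":0},{"claw":40,"dx":0,"dy":0,"dz":0,"roll":0}]'; python3 -m crank '[{"claw":40,"dx":0,"dy":1.5,"dz":0,"roll":0},{"claw":40,"dx":0,"dy":1,"dz":0,"roll":0},{"claw":40,"dx":0,"dy":0,"dz":0,"roll":0}]'
```

```text
time_s: 10.55
position: [0.4924, 0.1695, 0.089]
tool_rot: [-1.571, -0.0, -1.658]
contact_force: [0.5, -0.5, -0.2]
gripper_width: 0.614
time_s: 10.85
position: [0.4924, 0.1696, 0.0866]
tool_rot: [-1.571, 0.0, -1.658]
contact_force: [0.1, 1.0, 0.3]
gripper_width: 0.616
```

```bash
python3 -m crank '[{"claw":40,"dx":0,"dy":1,"dz":0,"roll":0},{"claw":40,"dx":0,"dy":1,"dz":0,"roll":0},{"claw":40,"dx":0,"dy":0,"dz":0,"roll":0}]';python3 - <<'E'
from h import *
go([.4922,.1688,.086])
p,d=get_image("scene");n="scene"
u=px(n,[.49,.17,.1]).astype(int);a=p[max(u[1]-60,0):u[1]+60,u[0]-80:u[0]+80]
cv2.imwrite(f"pics/{n}8.png",cv2.resize(a,None,fx=5,fy=5,interpolation=2))
E
```

```text
time_s: 11.15
position: [0.4925, 0.1699, 0.0858]
tool_rot: [-1.571, 0.001, -1.658]
contact_force: [-4.4, 0.1, 8.4]
gripper_width: 0.614
t 11.15 pos [0.4925 0.1699 0.0858] rot [-1.5714e+00  5.0000e-04 -1.6575e+00] F [-4.39  0.13  8.43] M [0.11 0.86 0.02] g 52.4
-> [0.4922, 0.1688, 0.086] [ 1.1 -0.2 -0.2]
```

View pics/scene8.png

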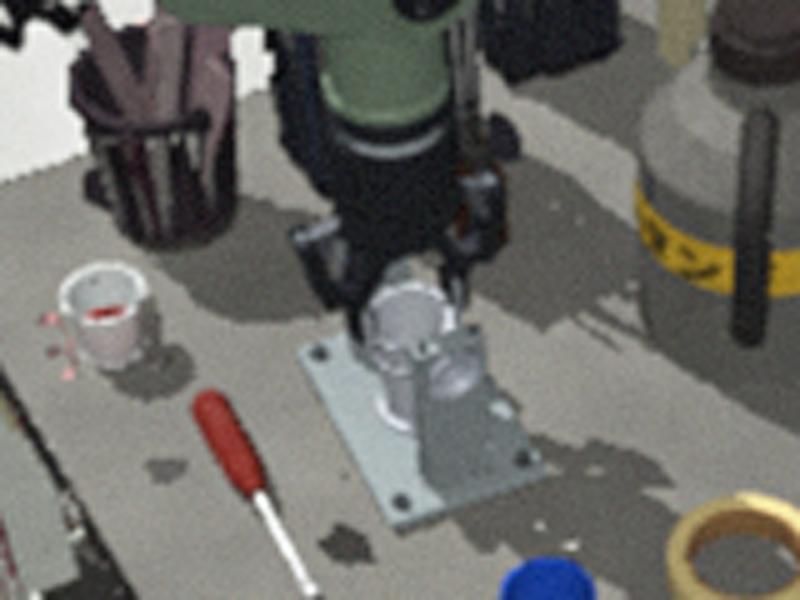

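```bash
python3 -m crank '[{"claw":56,"dx":0,"dy":0,"dz":0,"roll":0},{"claw":62,"dx":0,"dy":0,"dz":0,"roll":0},{"claw":75,"dx":0,"dy":0,"dz":0,"roll":0},{"claw":82,"dx":0,"dy":0,"dz":0,"roll":0},{"claw":82,"dx":0,"dy":0,"dz":0,"roll":0},{"claw":82,"dx":0,"dy":-10,"dz":0,"roll":0},{"claw":82,"dx":0,"dy":-30,"dz":0,"roll":0},{"claw":82,"dx":0,"dy":-40,"dz":0,"roll":0},{"claw":82,"dx":0,"dy":-45,"dz":0,"roll":0},{"claw":82,"dx":0,"dy":-20,"dz":0,"roll":0},{"claw":82,"dx":0,"dy":0,"dz":0,"roll":0}]';python3 - <<'E'
from h import *
go([.411,-.326,.12])
p,d=get_image("scene");n="scene"
u=px(n,[.49,.17,.1]).astype(int);a=p[max(u[1]-60,0):u[1]+60,u[0]-80:u[0]+80]
cv2.imwrite(f"pics/{n}9.png",cv2.resize(a,None,fx=5,fy=5,interpolation=2))
X=cloud("scene",d);print(rim("",X,.49,.165,.094),rim("",X,.49,.165,.072,tol=.004))
P=X.reshape(-1,3);m=np.hypot(P[:,0]-.4895,P[:,1]-.1645)<.032;print(np.histogram(P[m][:,2],bins=np.arange(.05,.12,.005)))
E
```

```text
time_s: 12.3
position: [0.4955, 0.1701, 0.2351]
tool_rot: [-1.561, 0.003, -1.657]
contact_force: [0.8, 0.4, -0.1]
gripper_width: 0.955
t 12.3 pos [0.4955 0.1701 0.2351] rot [-1.5607  0.0026 -1.6574] F [ 0.82  0.42 -0.1 ] M [ 0.02 -0.01  0.  ] g 81.6
-> [0.411, -0.326, 0.12] [501.8 113.4 -42.5]
(array([0.4893, 0.1654]), 57, np.float64(0.002), np.float64(0.0971)) (array([0.4896, 0.1624]), 38, np.float64(0.003), np.float64(0.0752))
(array([17, 17, 17, 29, 25, 33, 24, 31, 28, 13,  0,  0,  0]), array([0.05 , 0.055, 0.06 , 0.065, 0.07 , 0.075, 0.08 , 0.085, 0.09 ,
       0.095, 0.1  , 0.105, 0.11 , 0.115]))
```

View pics/scene9.png

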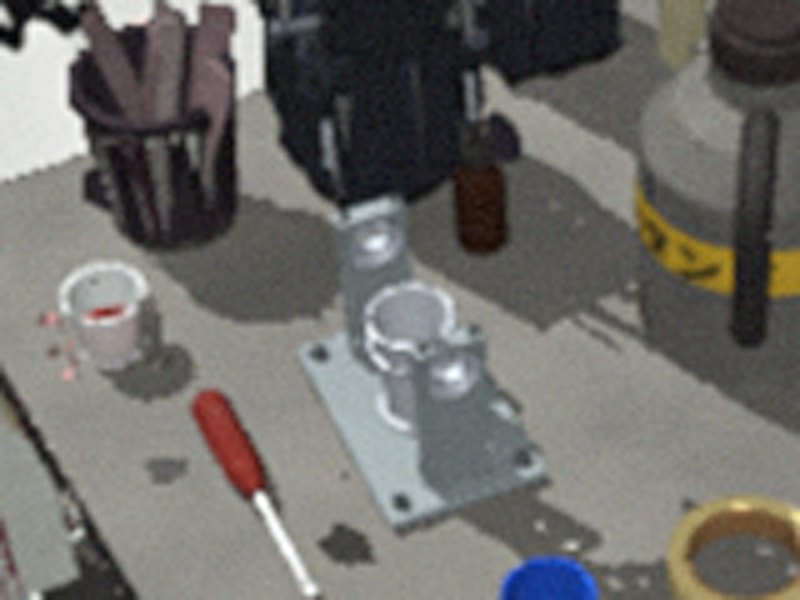

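```bash
python3 -m crank '[{"claw":82,"dx":20,"dy":0,"dz":-2,"roll":0},{"claw":82,"dx":40,"dy":0,"dz":-3.4,"roll":0},{"claw":82,"dx":45,"dy":0,"dz":-3.6,"roll":0},{"claw":82,"dx":45,"dy":0,"dz":-3.6,"roll":0},{"claw":82,"dx":45,"dy":0,"dz":-3.6,"roll":0},{"claw":82,"dx":45,"dy":0,"dz":-3.6,"roll":0},{"claw":82,"dx":45,"dy":0,"dz":-3.6,"roll":0},{"claw":70,"dx":45,"dy":0,"dz":-3.6,"roll":0},{"claw":60,"dx":45,"dy":0,"dz":-3.6,"roll":0},{"claw":55,"dx":45,"dy":0,"dz":-3.6,"roll":0},{"claw":50,"dx":40,"dy":0,"dz":-3.6,"roll":0},{"claw":50,"dx":25,"dy":0,"dz":-2,"roll":0},{"claw":50,"dx":0,"dy":30,"dz":0,"roll":-8.0},{"claw":50,"dx":0,"dy":40,"dz":0,"roll":0},{"claw":50,"dx":0,"dy":40,"dz":0,"roll":0},{"claw":50,"dx":0,"dy":0,"dz":0,"roll":0},{"claw":50,"dx":0,"dy":0,"dz":0,"roll":0},{"claw":50,"dx":0,"dy":0,"dz":0,"roll":0}]';python3 - <<'E'
from h import *
p,d=get_image("scene");n="scene"
go([.4105,-.310,.013])
u=px(n,[.41,-.31,.06]).astype(int);a=p[max(u[1]-75,0):u[1]+75,u[0]-100:u[0]+100]
cv2.imwrite(f"pics/{n}10.png",cv2.resize(a,None,fx=4,fy=4,interpolation=2))
E
```

```text
time_s: 14.15
position: [0.4119, -0.3112, 0.1214]
tool_rot: [-1.569, -0.002, -1.518]
contact_force: [-0.1, 0.2, 1.2]
gripper_width: 0.584
t 14.2 pos [ 0.4122 -0.3115  0.1219] rot [-1.568  -0.0033 -1.5176] F [-0.   -0.1   1.16] M [ 0.04 -0.07  0.02] g 49.8
-> [0.4105, -0.31, 0.013] [ -1.9 108.9  -1.9]
```

View pics/scene10.png

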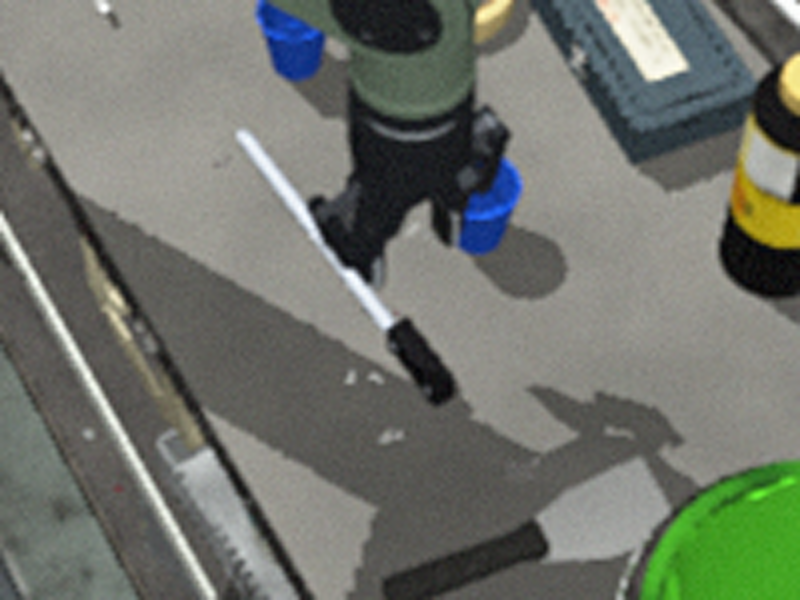

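```bash
python3 -m crank '[{"claw":50,"dx":-1,"dy":30,"dz":-1.2,"roll":0},{"claw":50,"dx":0,"dy":35,"dz":0,"roll":0},{"claw":50,"dx":0,"dy":15,"dz":0,"roll":0},{"claw":50,"dx":0,"dy":5,"dz":0,"roll":0},{"claw":50,"dx":0,"dy":0,"dz":0,"roll":0},{"claw":50,"dx":0,"dy":0,"dz":0,"roll":0}]';python3 - <<'E'
from h import *
p,d=get_image("scene");n="scene"
go([.4105,-.310,.013])
u=px(n,[.41,-.31,.03]).astype(int);a=p[max(u[1]-60,0):u[1]+60,u[0]-80:u[0]+80]
cv2.imwrite(f"pics/{n}11.png",cv2.resize(a,None,fx=5,fy=5,interpolation=2))
E
```

```text
time_s: 14.8
position: [0.411, -0.3106, 0.0366]
tool_rot: [-1.568, -0.003, -1.518]
contact_force: [-0.6, 0.6, 0.1]
gripper_width: 0.588
t 14.85 pos [ 0.411  -0.3106  0.0366] rot [-1.5682 -0.0031 -1.5178] F [-0.44 -0.53 -0.58] M [-0.01  0.04 -0.02] g 49.8
-> [0.4105, -0.31, 0.013] [-0.7 23.6 -0.5]
```

View pics/scene11.png

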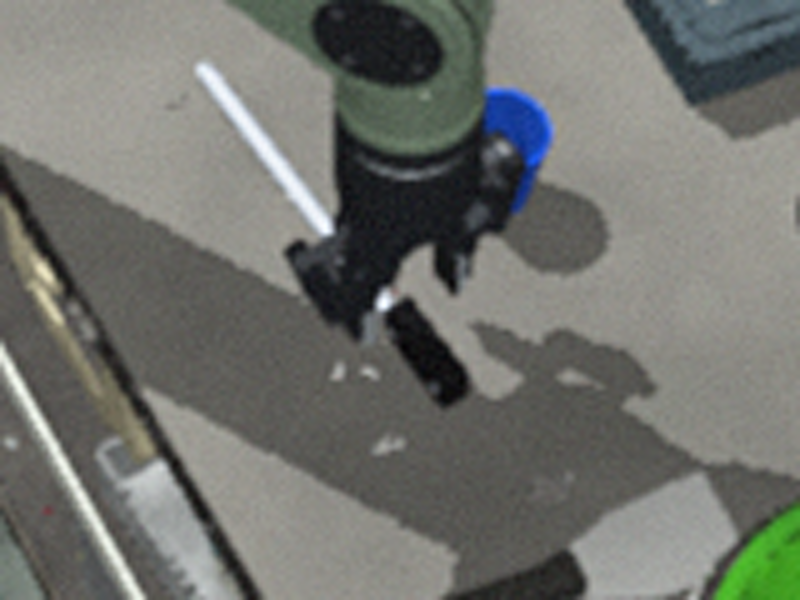

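```bash
python3 -m crank '[{"claw":50,"dx":0,"dy":12,"dz":0,"roll":0},{"claw":50,"dx":0,"dy":8,"dz":0,"roll":0},{"claw":50,"dx":0,"dy":3,"dz":0,"roll":0},{"claw":50,"dx":0,"dy":0,"dz":0,"roll":0},{"claw":30,"dx":0,"dy":0,"dz":0,"roll":0},{"claw":22,"dx":0,"dy":0,"dz":0,"roll":0},{"claw":22,"dx":0,"dy":0,"dz":0,"roll":0},{"claw":10,"dx":0,"dy":0,"dz":0,"roll":0},{"claw":10,"dx":0,"dy":0,"dz":0,"roll":0},{"claw":10,"dx":0,"dy":0,"dz":0,"roll":0},{"claw":10,"dx":0,"dy":0,"dz":0,"roll":0},{"claw":10,"dx":0,"dy":0,"dz":0,"roll":0}]' 100;python3 - <<'E'
from h import *
go([.4105,-.310,.013])
E
```

```text
time_s: 16.05
position: [0.4101, -0.3096, 0.0123]
tool_rot: [-1.57, -0.001, -1.518]
contact_force: [0.3, 1.3, 5.5]
gripper_width: 0.187
t 16.05 pos [ 0.4101 -0.3096  0.0123] rot [-1.5700e+00 -7.0000e-04 -1.5179e+00] F [0.27 1.26 5.5 ] M [0.2  0.07 0.02] g 15.9
-> [0.4105, -0.31, 0.013] [ 0.4 -0.7  0.4]
```

```bash
python3 -m crank '[{"claw":10,"dx":0,"dy":-5,"dz":0,"roll":0},{"claw":10,"dx":0,"dy":-12,"dz":0,"roll":0},{"claw":10,"dx":0,"dy":-25,"dz":0,"roll":0},{"claw":10,"dx":0,"dy":-35,"dz":0,"roll":0},{"claw":10,"dx":0,"dy":-35,"dz":0,"roll":0},{"claw":10,"dx":0,"dy":-35,"dz":0,"roll":0},{"claw":10,"dx":0,"dy":-25,"dz":0,"roll":0},{"claw":10,"dx":0,"dy":-13,"dz":0,"roll":0},{"claw":10,"dx":0,"dy":0,"dz":0,"roll":3},{"claw":10,"dx":0,"dy":0,"dz":0,"roll":5},{"claw":10,"dx":0,"dy":0,"dz":0,"roll":0},{"claw":10,"dx":0,"dy":0,"dz":0,"roll":0}]';python3 - <<'E'
from h import *
p,d=get_image("scene");n="scene"
go([.4922,.1688,.1143])
u=px(n,[.40,-.25,.2]).astype(int);a=p[max(u[1]-75,0):u[1]+75,u[0]-100:u[0]+100]
cv2.imwrite(f"pics/{n}12.png",cv2.resize(a,None,fx=4,fy=4,interpolation=2))
E
```

```text
time_s: 17.25
position: [0.4091, -0.3088, 0.1958]
tool_rot: [-1.572, 0.001, -1.656]
contact_force: [-0.1, 0.6, -1.6]
gripper_width: 0.187
t 17.3 pos [ 0.4092 -0.3089  0.1959] rot [-1.5721e+00  1.1000e-03 -1.6561e+00] F [-0.81 -0.22 -1.81] M [-0.03  0.05  0.  ] g 15.7
-> [0.4922, 0.1688, 0.1143] [-482.9   82.1   42.2]
```

View pics/scene12.png

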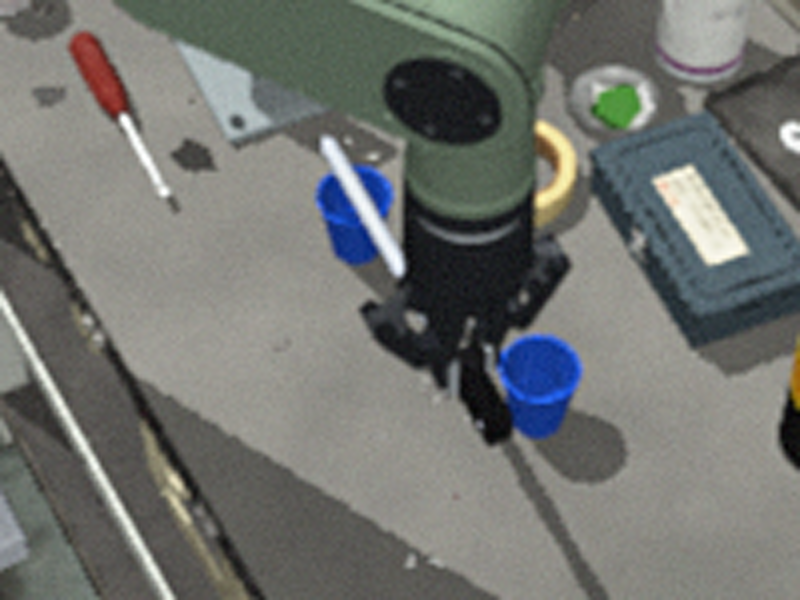

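```bash
python3 -m crank '[{"claw":10,"dx":-10,"dy":0,"dz":4,"roll":0},{"claw":10,"dx":-20,"dy":0,"dz":6,"roll":0},{"claw":10,"dx":-30,"dy":0,"dz":7,"roll":0},{"claw":10,"dx":-35,"dy":0,"dz":8,"roll":0},{"claw":10,"dx":-35,"dy":0,"dz":8,"roll":0},{"claw":10,"dx":-23,"dy":10,"dz":6,"roll":0},{"claw":10,"dx":-12,"dy":20,"dz":2.5,"roll":0},{"claw":10,"dx":0,"dy":25,"dz":0,"roll":0},{"claw":10,"dx":0,"dy":18,"dz":0,"roll":0},{"claw":10,"dx":0,"dy":8,"dz":0,"roll":0},{"claw":10,"dx":0,"dy":0,"dz":0,"roll":0},{"claw":10,"dx":0,"dy":0,"dz":0,"roll":0},{"claw":10,"dx":0,"dy":0,"dz":0,"roll":0}]';python3 - <<'E'
from h import *
p,d=get_image("scene");n="scene"
go([.4645,-.148,.1143])
np.save("s13.npy",d);cv2.imwrite("s13.png",p)
u=px(n,[.48,.05,.1]).astype(int);a=p[max(u[1]-75,0):u[1]+75,u[0]-100:u[0]+100]
cv2.imwrite(f"pics/{n}13.png",cv2.resize(a,None,fx=4,fy=4,interpolation=2));print(u)
p,d=get_image("top");n="top"
np.save("t13.npy",d);cv2.imwrite("t13.png",p)
u=px(n,[.48,.05,.1]).astype(int);a=p[max(u[1]-75,0):u[1]+75,u[0]-100:u[0]+100]
cv2.imwrite(f"pics/{n}13.png",cv2.resize(a,None,fx=4,fy=4,interpolation=2));print(u)
E
```

```text
time_s: 18.6
position: [0.4663, -0.1491, 0.117]
tool_rot: [-1.568, -0.001, -1.658]
contact_force: [-0.4, -0.1, -2.6]
gripper_width: 0.192
t 18.65 pos [ 0.4662 -0.1491  0.1169] rot [-1.5683e+00 -1.0000e-03 -1.6577e+00] F [-0.41 -0.07 -1.96] M [-0.06  0.03  0.02] g 15.8
-> [0.4645, -0.148, 0.1143] [-0.9  2.6 -1.8]
[302 218]
[278 239]
```

View pics/scene13.png

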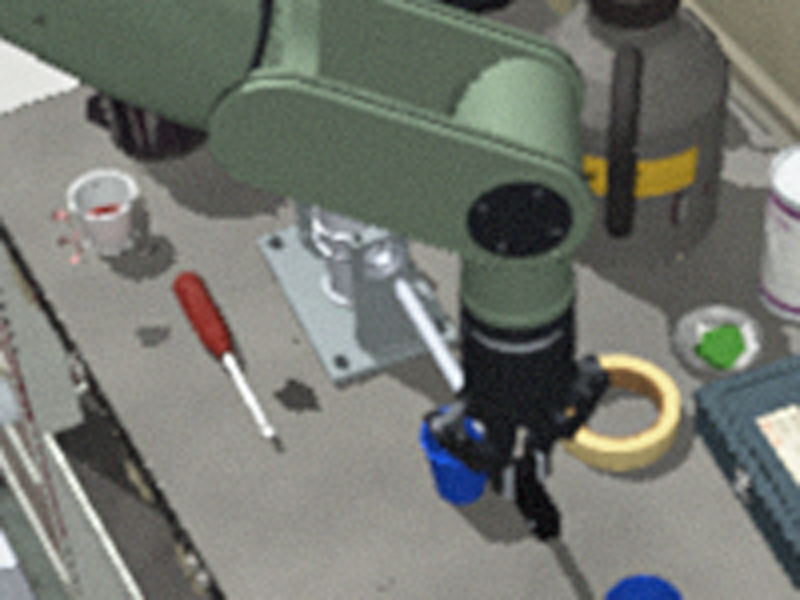

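View pics/top13.png

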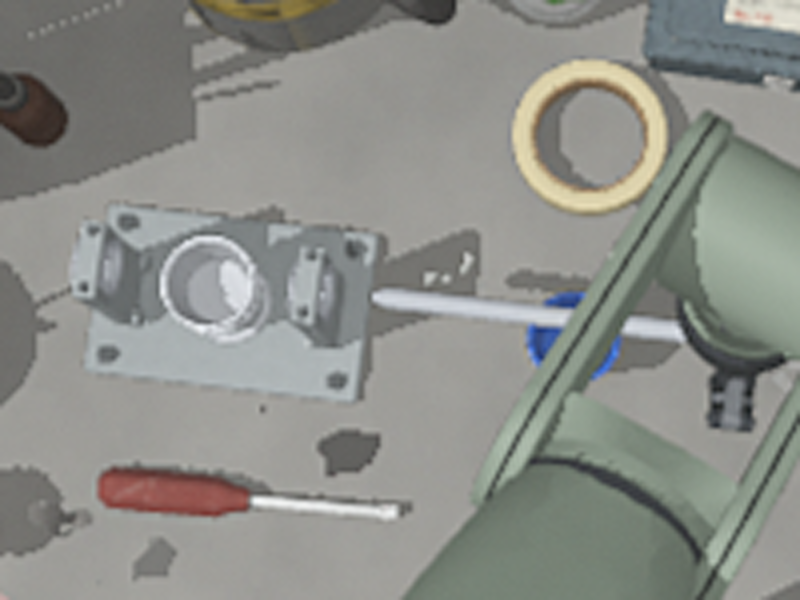

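```bash
cat > rod.py <<'E'
from h import *
def fitrod(cam,d,y0,y1,xc=.478,zlo=.09,zhi=.14):
    P=cloud(cam,d).reshape(-1,3);P=P[d.reshape(-1)>0]
    ex=xc+.087*(P[:,1]-.01)
    m=(P[:,1]>y0)&(P[:,1]<y1)&(abs(P[:,0]-ex)<.02)&(P[:,2]>zlo)&(P[:,2]<zhi);Q=P[m]
    a=np.polyfit(Q[:,1],Q[:,0],1);b=np.polyfit(Q[:,1],Q[:,2],1)
    print(cam,len(Q),"slope x",a[0].round(4),"ang",np.degrees(np.arctan2(1,a[0])).round(2),"slope z",b[0].round(4),"ymax",Q[:,1].max().round(4))
    for y in(y0,y1,.104,.233): print("  y",y,"x",np.polyval(a,y).round(4),"zsurf",np.polyval(b,y).round(4))
    return Q
def nose(cam,d):
    P=cloud(cam,d).reshape(-1,3);m=(abs(P[:,0]-.485)<.02)&(P[:,1]>.0)&(P[:,1]<.088)&(P[:,2]>.09);return P[m][:,1].max()
E
python3 - <<'E'
from rod import *
for c,f in(("scene","s13.npy"),("top","t13.npy")):
    d=np.load(f); fitrod(c,d,0.0,.06); print(nose(c,d))
    X=cloud(c,d); print("cup",rim("",X,.49,.166,.094))
d=np.load("t13.npy");P=cloud("top",d).reshape(-1,3)
m=(P[:,0]>.43)&(P[:,0]<.56)&(P[:,1]>.085)&(P[:,1]<.27)&(P[:,2]>.12)&(P[:,2]<.14);Q=P[m]
for q in(Q[Q[:,1]<.165],Q[Q[:,1]>.165]): print(len(q),q.mean(0).round(4),q.min(0).round(4),q.max(0).round(4))
for c in ("scene","top"):
  for t in("bushing_right","bushing_left"):
    print(c,t,[(round(x["score"],2),np.round(w(c,*x["centre"],.108),4)) for x in tip_of(c,t)[:2]])
E
```

```text
scene 62 slope x 0.0897 ang 84.88 slope z 0.0036 ymax 0.0574
  y 0.0 x 0.4751 zsurf 0.114
  y 0.06 x 0.4805 zsurf 0.1143
  y 0.104 x 0.4844 zsurf 0.1144
  y 0.233 x 0.496 zsurf 0.1149
0.0864177175197769
cup (array([0.4901, 0.1668]), 14, np.float64(0.0018), np.float64(0.0978))
top 123 slope x 0.0843 ang 85.18 slope z -0.0099 ymax 0.0584
  y 0.0 x 0.4781 zsurf 0.1153
  y 0.06 x 0.4832 zsurf 0.1147
  y 0.104 x 0.4869 zsurf 0.1143
  y 0.233 x 0.4978 zsurf 0.113
0.06565439709622808
cup (array([0.4919, 0.1684]), 108, np.float64(0.0013), np.float64(0.0978))
147 [0.4864 0.1033 0.1295] [0.464  0.0929 0.1204] [0.5105 0.1148 0.1395]
153 [0.4979 0.2323 0.1294] [0.4753 0.2224 0.1205] [0.5211 0.2449 0.1386]
scene bushing_right [(0.69, array([0.4868, 0.1072, 0.108 ])), (0.55, array([0.3403, 0.0473, 0.108 ]))]
scene bushing_left []
top bushing_right [(0.94, array([0.481 , 0.1052, 0.108 ]))]
top bushing_left [(0.94, array([0.5027, 0.2272, 0.108 ])), (0.28, array([0.4789, 0.1597, 0.108 ]))]
```

```bash
python3 - <<'E'
from rod import *
for c,f in(("scene","s13.npy"),("top","t13.npy")):
    d=np.load(f)
    Q=fitrod(c,d,-.10,.06,zlo=.1,zhi=.13)
    for y in np.arange(-.1,.06,.02):
        q=Q[(Q[:,1]>y)&(Q[:,1]<y+.02)]
        if len(q): print(round(y,2),len(q),q.mean(0).round(4),q.max(0).round(4))
    # flat reference: cheek top plateau and plate
    P=cloud(c,d).reshape(-1,3)
    m=(abs(P[:,0]-.486)<.05)&(P[:,1]>.085)&(P[:,1]<.25)&(P[:,2]>.003)&(P[:,2]<.02);print("plate z",np.median(P[m][:,2]),m.sum())
    for y in(.0,.3):
        m=(abs(P[:,0]-.53)<.02)&(abs(P[:,1]-y)<.02)&(P[:,2]<.03);print("bench",y,np.median(P[m][:,2]))
E
```

```text
scene 123 slope x 0.1039 ang 84.07 slope z 0.003 ymax 0.0574
  y -0.1 x 0.4645 zsurf 0.1138
  y 0.06 x 0.4811 zsurf 0.1143
  y 0.104 x 0.4857 zsurf 0.1144
  y 0.233 x 0.4991 zsurf 0.1148
-0.1 3 [ 0.4627 -0.0934  0.112 ] [ 0.463  -0.0894  0.1131]
-0.08 1 [ 0.4652 -0.0788  0.1044] [ 0.4652 -0.0788  0.1044]
-0.06 14 [ 0.4696 -0.0475  0.115 ] [ 0.4764 -0.0411  0.1187]
-0.04 21 [ 0.4724 -0.031   0.1151] [ 0.4783 -0.0219  0.1193]
-0.02 22 [ 0.4742 -0.0104  0.1132] [ 4.808e-01 -3.000e-04  1.197e-01]
0.0 24 [0.476  0.0101 0.1145] [0.4832 0.0198 0.1192]
0.02 18 [0.4775 0.0305 0.1133] [0.4858 0.0396 0.1196]
0.04 20 [0.4798 0.0488 0.1145] [0.4879 0.0574 0.1186]
plate z 0.009365658164396828 525
bench 0.0 nan
bench 0.3 nan
top 264 slope x 0.0879 ang 84.98 slope z -0.0044 ymax 0.0584
  y -0.1 x 0.4693 zsurf 0.1154
  y 0.06 x 0.4834 zsurf 0.1147
  y 0.104 x 0.4872 zsurf 0.1145
  y 0.233 x 0.4986 zsurf 0.1139
-0.1 34 [ 0.4695 -0.0918  0.1161] [ 0.475  -0.0823  0.1251]
-0.06 21 [ 0.475  -0.0454  0.1137] [ 0.4808 -0.0415  0.1187]
-0.04 46 [ 0.4756 -0.0297  0.1148] [ 0.483  -0.0201  0.1233]
-0.02 40 [ 0.4773 -0.0096  0.1148] [ 0.4841 -0.001   0.1217]
0.0 39 [0.4785 0.0098 0.1156] [0.4837 0.0199 0.1226]
0.02 43 [0.4809 0.0302 0.1144] [0.4862 0.0395 0.1199]
0.04 41 [0.4826 0.0497 0.1152] [0.4887 0.0584 0.121 ]
plate z 0.010121839602920346 1477
bench 0.0 -0.0005201537702972381
bench 0.3 -0.00041825150006258305
  return _methods._mean(a, axis=axis, dtype=dtype,
  ret = ret.dtype.type(ret / rcount)
```

```bash
python3 -m crank '[{"claw":10,"dx":-5,"dy":2.5,"dz":0,"roll":0},{"claw":10,"dx":-7,"dy":0,"dz":0,"roll":0},{"claw":10,"dx":-5,"dy":0,"dz":0,"roll":0},{"claw":10,"dx":0,"dy":0,"dz":0,"roll":0},{"claw":10,"dx":0,"dy":0,"dz":0,"roll":0},{"claw":10,"dx":0,"dy":0,"dz":0,"roll":0}]';python3 - <<'E'
from rod import *
go([.4922-.0872*.3,.1688-.9962*.3,.1143])
for n in("scene","top"):
    p,d=get_image(n)
    Q=fitrod(n,d,-.08,.075,zlo=.1,zhi=.13);print(nose(n,d))
    u=px(n,[.485,.09,.1]).astype(int);a=p[max(u[1]-45,0):u[1]+45,u[0]-60:u[0]+60]
    cv2.imwrite(f"pics/{n}14.png",cv2.resize(a,None,fx=6,fy=6,interpolation=2))
E
```

```text
time_s: 19.5
position: [0.4668, -0.1316, 0.1132]
tool_rot: [-1.571, -0.0, -1.657]
contact_force: [0.4, 0.2, -2.5]
gripper_width: 0.186
t 19.5 pos [ 0.4668 -0.1316  0.1132] rot [-1.5706e+00 -2.0000e-04 -1.6572e+00] F [ 0.37  0.2  -2.54] M [-0.03  0.03 -0.01] g 15.9
-> [0.46604, -0.13005999999999995, 0.1143] [-1.4 -1.1 -0.9]
scene 114 slope x 0.1027 ang 84.14 slope z -0.0003 ymax 0.0749
  y -0.08 x 0.4651 zsurf 0.1106
  y 0.075 x 0.481 zsurf 0.1106
  y 0.104 x 0.484 zsurf 0.1106
  y 0.233 x 0.4972 zsurf 0.1106
0.08676076149768219
top 255 slope x 0.0864 ang 85.06 slope z 0.0075 ymax 0.0736
  y -0.08 x 0.4703 zsurf 0.1105
  y 0.075 x 0.4837 zsurf 0.1117
  y 0.104 x 0.4862 zsurf 0.1119
  y 0.233 x 0.4973 zsurf 0.1129
0.08367126813975637
```

View pics/scene14.png

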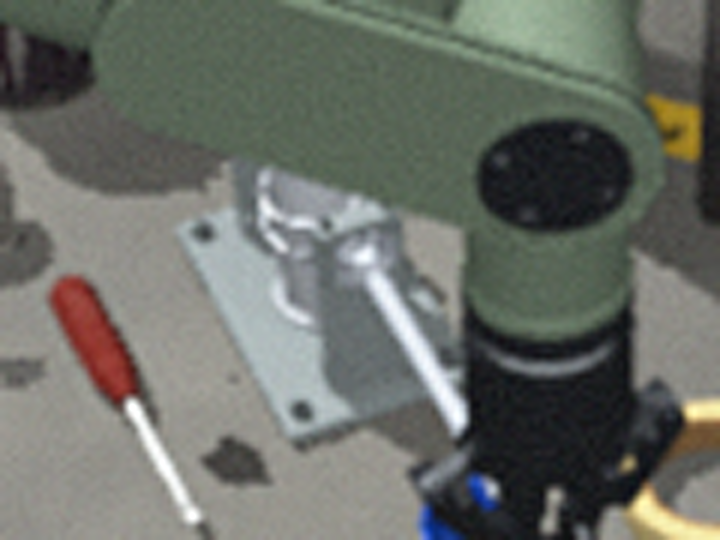

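View pics/top14.png

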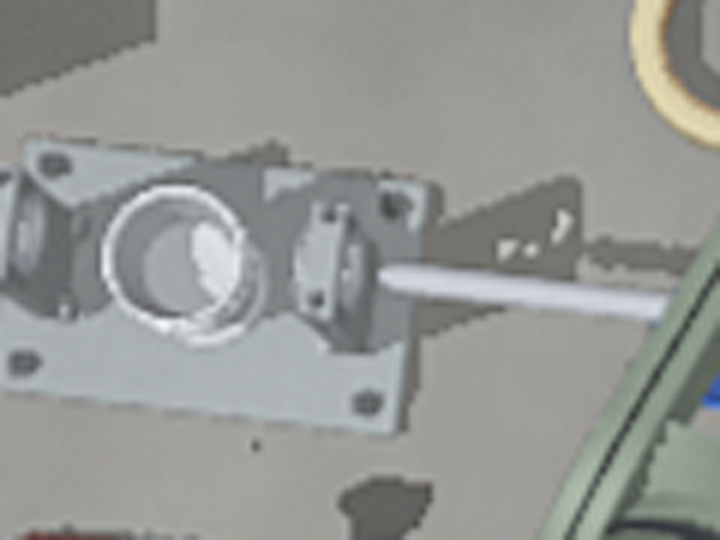

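```bash
python3 -m crank '[{"claw":10,"dx":-4,"dy":-1.1,"dz":0.3,"roll":0},{"claw":10,"dx":-6,"dy":0,"dz":0,"roll":0},{"claw":10,"dx":-6,"dy":0,"dz":0,"roll":0},{"claw":10,"dx":-6,"dy":0,"dz":0,"roll":0},{"claw":10,"dx":-4,"dy":0,"dz":0,"roll":0},{"claw":10,"dx":0,"dy":0,"dz":0,"roll":0},{"claw":10,"dx":0,"dy":0,"dz":0,"roll":0},{"claw":10,"dx":0,"dy":0,"dz":0,"roll":0}]';python3 - <<'E'
from rod import *
go()
for n in("scene","top"):
    p,d=get_image(n)
    Q=fitrod(n,d,-.08,.08,zlo=.1,zhi=.13)
    u=px(n,[.485,.12,.1]).astype(int);a=p[max(u[1]-45,0):u[1]+45,u[0]-60:u[0]+60]
    cv2.imwrite(f"pics/{n}15.png",cv2.resize(a,None,fx=6,fy=6,interpolation=2))
E
```

```text
time_s: 20.4
position: [0.4693, -0.1058, 0.1143]
tool_rot: [-1.571, -0.0, -1.658]
contact_force: [0.6, -0.3, -3.2]
gripper_width: 0.184
t 20.4 pos [ 0.4693 -0.1058  0.1143] rot [-1.5707e+00 -2.0000e-04 -1.6576e+00] F [ 0.55 -0.33 -3.18] M [ 0.05 -0.01  0.02] g 15.7
scene 90 slope x 0.1209 ang 83.11 slope z -0.0049 ymax 0.0793
  y -0.08 x 0.4632 zsurf 0.1123
  y 0.08 x 0.4825 zsurf 0.1115
  y 0.104 x 0.4854 zsurf 0.1114
  y 0.233 x 0.501 zsurf 0.1108
top 241 slope x 0.0903 ang 84.84 slope z 0.0023 ymax 0.0799
  y -0.08 x 0.4702 zsurf 0.112
  y 0.08 x 0.4846 zsurf 0.1124
  y 0.104 x 0.4868 zsurf 0.1124
  y 0.233 x 0.4984 zsurf 0.1127
```

View pics/scene15.png

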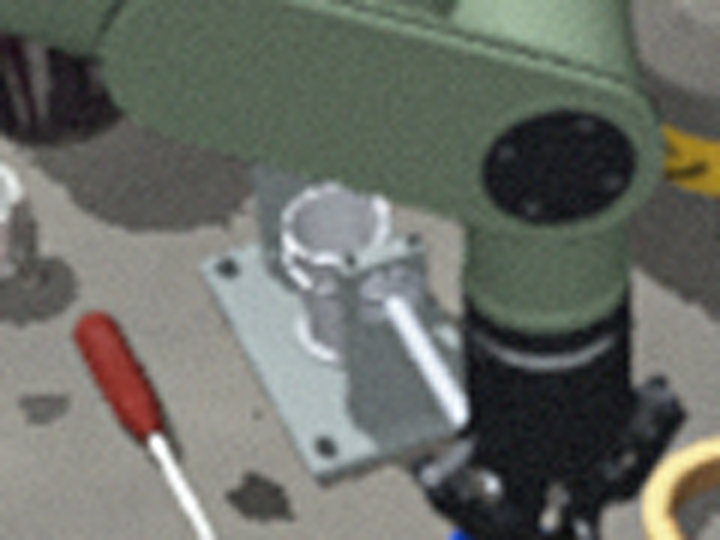

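View pics/top15.png

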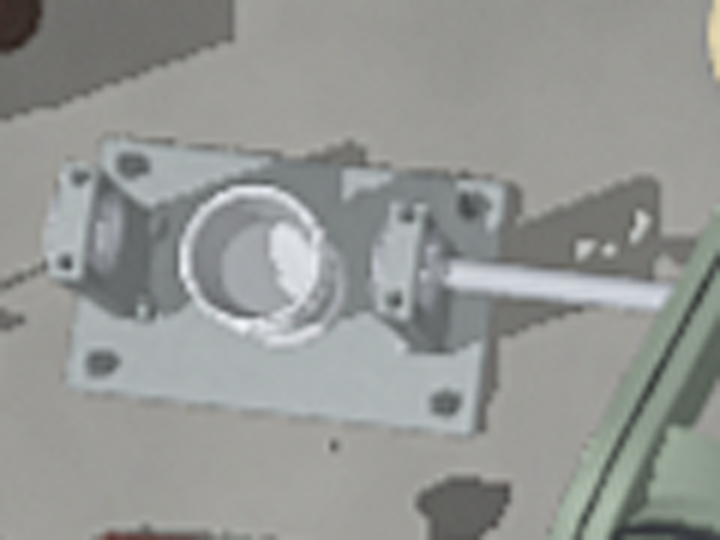

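```bash
python3 -m crank '[{"claw":10,"dx":-4,"dy":0,"dz":0,"roll":0},{"claw":10,"dx":-7,"dy":0,"dz":0,"roll":0},{"claw":10,"dx":-8,"dy":0,"dz":0,"roll":0},{"claw":10,"dx":-8,"dy":0,"dz":0,"roll":0},{"claw":10,"dx":-8,"dy":0,"dz":0,"roll":0},{"claw":10,"dx":-5,"dy":0,"dz":0,"roll":0},{"claw":10,"dx":0,"dy":0,"dz":0,"roll":0},{"claw":10,"dx":0,"dy":0,"dz":0,"roll":0},{"claw":10,"dx":0,"dy":0,"dz":0,"roll":0}]';python3 - <<'E'
from rod import *
go()
for n in("scene","top"):
    p,d=get_image(n)
    Q=fitrod(n,d,-.08,.08,zlo=.1,zhi=.13);fitrod(n,d,.12,.2,zlo=.104,zhi=.13)
    u=px(n,[.485,.14,.1]).astype(int);a=p[max(u[1]-45,0):u[1]+45,u[0]-60:u[0]+60]
    cv2.imwrite(f"pics/{n}16.png",cv2.resize(a,None,fx=6,fy=6,interpolation=2))
E
```

```text
time_s: 21.4
position: [0.4728, -0.066, 0.1143]
tool_rot: [-1.571, -0.0, -1.658]
contact_force: [0.4, -1.1, -1.3]
gripper_width: 0.185
t 21.4 pos [ 0.4728 -0.066   0.1143] rot [-1.5707e+00 -2.0000e-04 -1.6576e+00] F [ 0.37 -1.09 -1.25] M [-0.03 -0.02 -0.03] g 15.8
scene 98 slope x 0.0865 ang 85.06 slope z -0.0799 ymax 0.0781
  y -0.08 x 0.467 zsurf 0.1227
  y 0.08 x 0.4808 zsurf 0.1099
  y 0.104 x 0.4829 zsurf 0.108
  y 0.233 x 0.4941 zsurf 0.0977
scene 15 slope x 0.269 ang 74.94 slope z -0.3406 ymax 0.1422
  y 0.12 x 0.4822 zsurf 0.1163
  y 0.2 x 0.5038 zsurf 0.0891
  y 0.104 x 0.4779 zsurf 0.1218
  y 0.233 x 0.5126 zsurf 0.0778
top 142 slope x 0.0942 ang 84.62 slope z -0.0076 ymax 0.0798
  y -0.08 x 0.4697 zsurf 0.1133
  y 0.08 x 0.4847 zsurf 0.1121
  y 0.104 x 0.487 zsurf 0.1119
  y 0.233 x 0.4991 zsurf 0.1109
top 58 slope x 0.1056 ang 83.97 slope z 0.0068 ymax 0.1498
  y 0.12 x 0.4876 zsurf 0.1121
  y 0.2 x 0.496 zsurf 0.1127
  y 0.104 x 0.4859 zsurf 0.112
  y 0.233 x 0.4995 zsurf 0.1129
```

View pics/scene16.png

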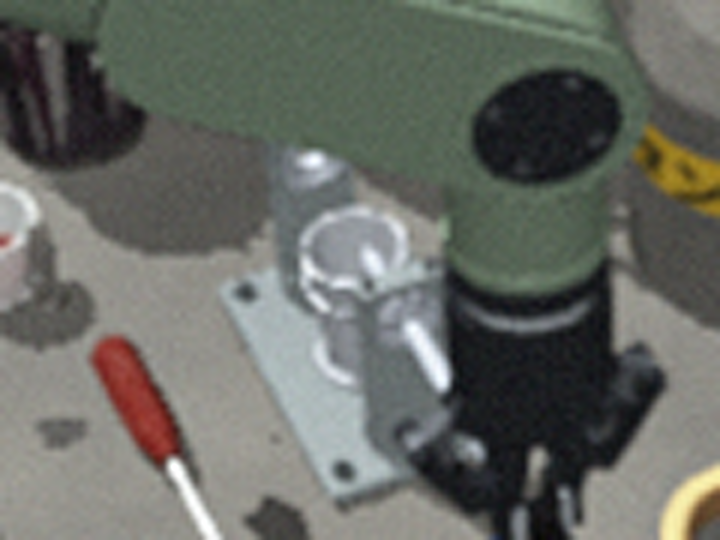

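View pics/top16.png

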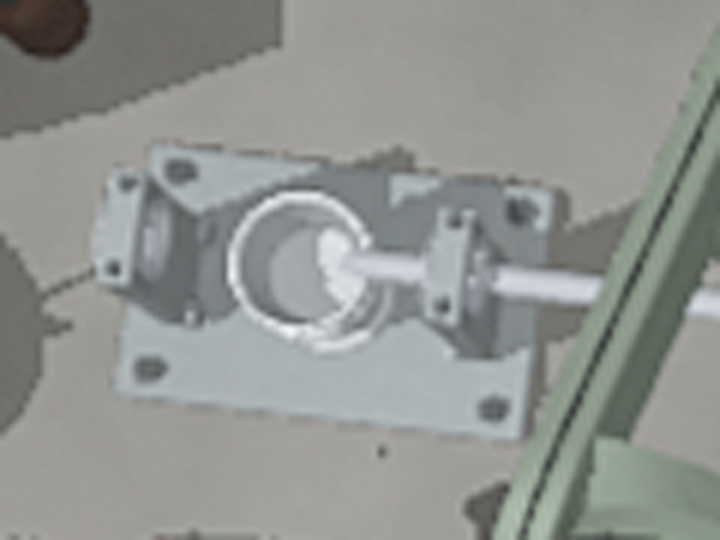

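```bash
python3 -m crank '[{"claw":10,"dx":-5,"dy":0,"dz":0,"roll":0},{"claw":10,"dx":-8,"dy":0,"dz":0,"roll":0},{"claw":10,"dx":-9,"dy":0,"dz":0,"roll":0},{"claw":10,"dx":-9,"dy":0,"dz":0,"roll":0},{"claw":10,"dx":-9,"dy":0,"dz":0,"roll":0},{"claw":10,"dx":-9,"dy":0,"dz":0,"roll":0},{"claw":10,"dx":-8,"dy":0,"dz":0,"roll":0},{"claw":10,"dx":-5,"dy":0,"dz":0,"roll":0},{"claw":10,"dx":0,"dy":0,"dz":0,"roll":0},{"claw":10,"dx":0,"dy":0,"dz":0,"roll":0},{"claw":10,"dx":0,"dy":0,"dz":0,"roll":0}]';python3 - <<'E'
from rod import *
go()
for n in("scene","top"):
    p,d=get_image(n)
    fitrod(n,d,.125,.21,zlo=.104,zhi=.13)
    u=px(n,[.485,.17,.1]).astype(int);a=p[max(u[1]-45,0):u[1]+45,u[0]-60:u[0]+60]
    cv2.imwrite(f"pics/{n}17.png",cv2.resize(a,None,fx=6,fy=6,interpolation=2))
E
```

```text
time_s: 22.6
position: [0.4781, -0.0043, 0.1143]
tool_rot: [-1.571, -0.0, -1.658]
contact_force: [0.4, 0.2, -2.1]
gripper_width: 0.187
t 22.6 pos [ 0.4781 -0.0043  0.1143] rot [-1.5707e+00 -2.0000e-04 -1.6579e+00] F [ 0.38  0.2  -2.15] M [ 0.01  0.05 -0.03] g 16.0
scene 69 slope x 0.0905 ang 84.83 slope z 0.0054 ymax 0.2059
  y 0.125 x 0.4851 zsurf 0.1115
  y 0.21 x 0.4928 zsurf 0.112
  y 0.104 x 0.4832 zsurf 0.1114
  y 0.233 x 0.4949 zsurf 0.1121
top 173 slope x 0.0873 ang 85.01 slope z -0.0061 ymax 0.21
  y 0.125 x 0.4882 zsurf 0.1125
  y 0.21 x 0.4956 zsurf 0.112
  y 0.104 x 0.4864 zsurf 0.1126
  y 0.233 x 0.4976 zsurf 0.1118
```

View pics/scene17.png

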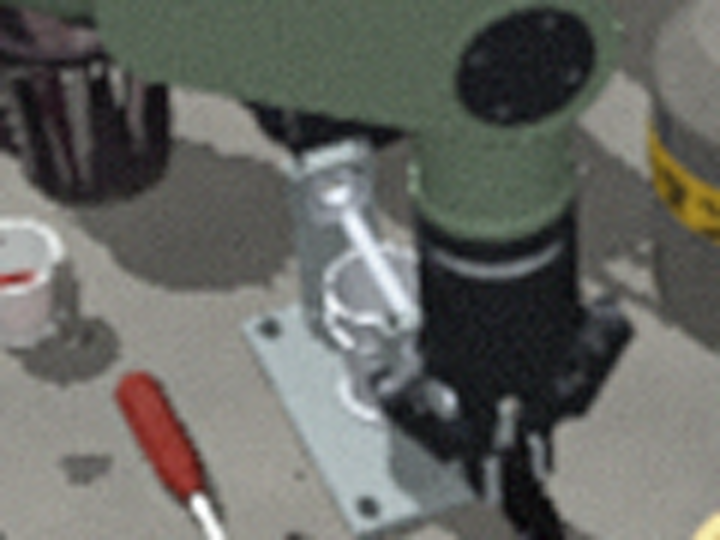

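View pics/top17.png

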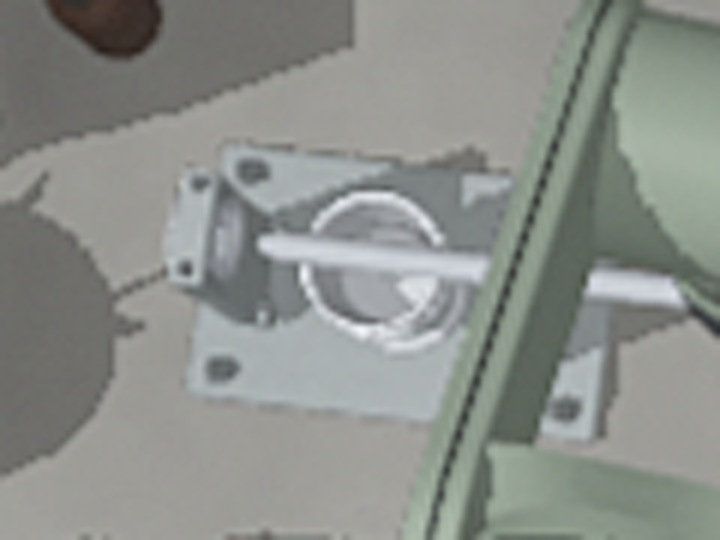

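```bash
python3 -m crank '[{"claw":10,"dx":-4,"dy":0,"dz":0,"roll":0},{"claw":10,"dx":-6,"dy":0,"dz":0,"roll":0},{"claw":10,"dx":-8,"dy":0,"dz":0,"roll":0},{"claw":10,"dx":-8,"dy":0,"dz":0,"roll":0},{"claw":10,"dx":-8,"dy":0,"dz":0,"roll":0},{"claw":10,"dx":-8,"dy":0,"dz":0,"roll":0},{"claw":10,"dx":-7,"dy":0,"dz":0,"roll":0},{"claw":10,"dx":-5,"dy":0,"dz":0,"roll":0},{"claw":10,"dx":-3,"dy":0,"dz":0,"roll":0},{"claw":10,"dx":0,"dy":0,"dz":0,"roll":0},{"claw":10,"dx":0,"dy":0,"dz":0,"roll":0},{"claw":10,"dx":0,"dy":0,"dz":0,"roll":0}]';python3 - <<'E'
from rod import *
go()
for n in("scene","top"):
    p,d=get_image(n)
    fitrod(n,d,.125,.21,zlo=.104,zhi=.13)
    fitrod(n,d,.255,.3,zlo=.1,zhi=.13)
    X=cloud(n,d);print("cup",rim("",X,.491,.167,.094,tol=.005))
    u=px(n,[.485,.2,.1]).astype(int);a=p[max(u[1]-55,0):u[1]+45,u[0]-65:u[0]+65]
    cv2.imwrite(f"pics/{n}18.png",cv2.resize(a,None,fx=6,fy=6,interpolation=2))
E
```

```text
time_s: 23.9
position: [0.4831, 0.0525, 0.1142]
tool_rot: [-1.571, -0.0, -1.658]
contact_force: [-0.2, 0.7, -2.1]
gripper_width: 0.186
t 23.9 pos [0.4831 0.0525 0.1142] rot [-1.5708e+00 -2.0000e-04 -1.6578e+00] F [-0.19  0.7  -2.14] M [-0.03 -0.06 -0.05] g 15.9
scene 35 slope x 0.1541 ang 81.24 slope z 0.0071 ymax 0.2089
  y 0.125 x 0.4804 zsurf 0.1106
  y 0.21 x 0.4935 zsurf 0.1112
  y 0.104 x 0.4772 zsurf 0.1105
  y 0.233 x 0.4971 zsurf 0.1114
scene 3 slope x 2.0898 ang 25.57 slope z -1.7345 ymax 0.2624
  y 0.255 x 0.4854 zsurf 0.1204
  y 0.3 x 0.5795 zsurf 0.0424
  y 0.104 x 0.1699 zsurf 0.3823
  y 0.233 x 0.4395 zsurf 0.1586
cup (array([0.4911, 0.1668]), 12, np.float64(0.0026), np.float64(0.0967))
top 79 slope x 0.1047 ang 84.02 slope z 0.0004 ymax 0.21
  y 0.125 x 0.4869 zsurf 0.1123
  y 0.21 x 0.4958 zsurf 0.1123
  y 0.104 x 0.4847 zsurf 0.1123
  y 0.233 x 0.4982 zsurf 0.1124
top 20 slope x 0.1807 ang 79.76 slope z -0.0974 ymax 0.2683
  y 0.255 x 0.4985 zsurf 0.1122
  y 0.3 x 0.5067 zsurf 0.1078
  y 0.104 x 0.4713 zsurf 0.1269
  y 0.233 x 0.4946 zsurf 0.1143
cup (array([0.4917, 0.1692]), 14, np.float64(0.001), np.float64(0.0976))
```

View pics/scene18.png

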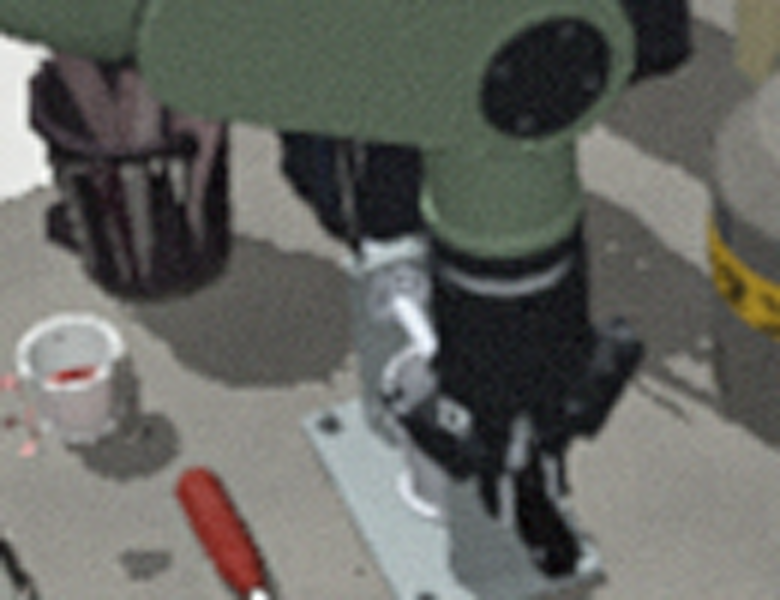

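View pics/top18.png

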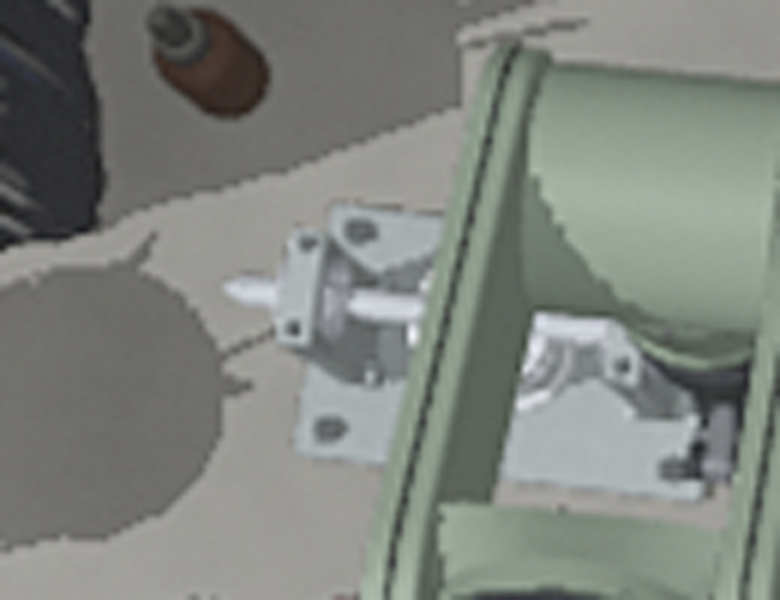

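```bash
python3 -m crank '[{"claw":10,"dx":-3,"dy":0,"dz":0,"roll":0},{"claw":10,"dx":-3,"dy":0,"dz":0,"roll":0},{"claw":10,"dx":0,"dy":0,"dz":0,"roll":0},{"claw":10,"dx":0,"dy":0,"dz":0,"roll":0},{"claw":10,"dx":0,"dy":0,"dz":0,"roll":0},{"claw":10,"dx":0,"dy":0,"dz":0,"roll":0},{"claw":10,"dx":0,"dy":0,"dz":0,"roll":0}]';python3 - <<'E'
from rod import *
go()
for n in("top","scene"):
    p,d=get_image(n);fitrod(n,d,.25,.3,zlo=.1,zhi=.13);fitrod(n,d,.18,.215,zlo=.104,zhi=.13);cv2.imwrite(f"pics/{n}19.png",p)
go()
E
```

```text
time_s: 24.7
position: [0.4836, 0.0586, 0.1142]
tool_rot: [-1.571, -0.0, -1.658]
contact_force: [0.6, -0.4, -1.7]
gripper_width: 0.182
t 24.7 pos [0.4836 0.0586 0.1142] rot [-1.5708 -0.     -1.6576] F [ 0.62 -0.4  -1.66] M [-0.02  0.04 -0.02] g 15.6
top 45 slope x 0.142 ang 81.92 slope z -0.1231 ymax 0.2733
  y 0.25 x 0.4984 zsurf 0.1125
  y 0.3 x 0.5055 zsurf 0.1063
  y 0.104 x 0.4776 zsurf 0.1305
  y 0.233 x 0.4959 zsurf 0.1146
top 40 slope x -0.0025 ang 90.14 slope z -0.0347 ymax 0.2148
  y 0.18 x 0.4953 zsurf 0.1133
  y 0.215 x 0.4953 zsurf 0.1121
  y 0.104 x 0.4955 zsurf 0.116
  y 0.233 x 0.4952 zsurf 0.1115
scene 9 slope x 0.0923 ang 84.72 slope z -0.461 ymax 0.2697
  y 0.25 x 0.4961 zsurf 0.1178
  y 0.3 x 0.5008 zsurf 0.0948
  y 0.104 x 0.4827 zsurf 0.1851
  y 0.233 x 0.4946 zsurf 0.1257
scene 26 slope x 0.1086 ang 83.8 slope z 0.048 ymax 0.2149
  y 0.18 x 0.4889 zsurf 0.111
  y 0.215 x 0.4927 zsurf 0.1127
  y 0.104 x 0.4806 zsurf 0.1074
  y 0.233 x 0.4946 zsurf 0.1136
t 24.8 pos [0.4836 0.0586 0.1142] rot [-1.5708 -0.     -1.6576] F [ 0.27 -0.36 -2.38] M [-0.04  0.02 -0.04] g 16.1
```

View pics/top19.png

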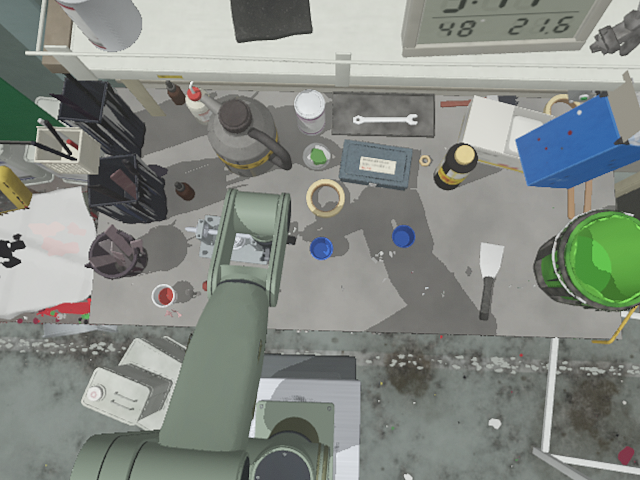

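View pics/scene19.png

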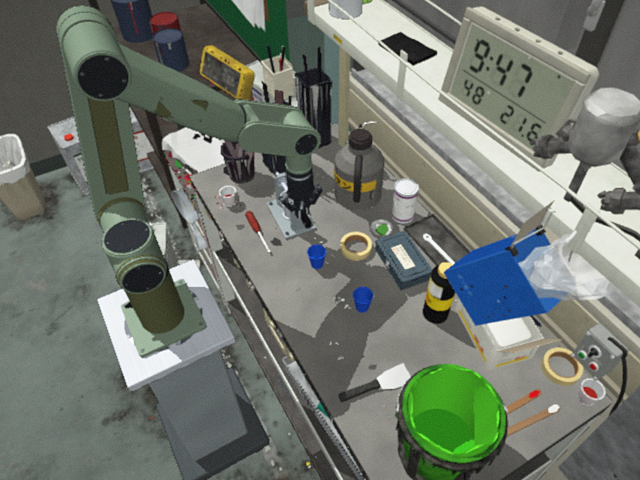

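The bar passes through both bushings with the nose out to the left, at about (195,232) in the top view. The bystanders and both blue cups have not moved. The wrist force is only the bar's weight, about 2 N. Handing in.

```bash
python3 -c "from bench import *;print(close_job())"
```

```text
the job is handed in; nothing more can be done
None
```

I set the metal cup fully home in the carrier's cup and released it. The keeper bar is threaded through both bushings and held level in the gripper. I handed the job in at about 25 s of the 69 s allowed.

- **Cup:** it touched down with the tool exactly 32 mm above the pick height, which is the fully-home height. Its rim then measured about 94 mm above the bench, after allowing for the depth camera reading about 3 mm high.
- **Bar position:** the nose stands roughly 30 mm beyond the far bushing. That figure comes from the arm's position plus the bar length; the top camera reads nearer 29 mm and the scene camera, with only 9 points, about 25 mm. The rod runs within about 1 mm of both bore centres sideways. Its height comes from the arm as 108 mm.
- **Bar load:** the wrist force was about 2 N downward, close to the bar's own weight, with no sideways force or moment. I read that as the rod floating free of the bushings and cups.
- **Other things:** in the last pictures the blue cups and the visible bystanders were where they started. The arm hid most of the screwdriver from the top camera, but the scene camera showed it in place.

**Disagreements:** the two cameras differed by 3–4 mm, so I compared rod and carrier within the same picture. In the final view the arm hid much of the rod, so the last line fits were too short to check its direction. The direction rests on the fits taken just before the nose entered the far bushing.

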